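# Rebuild the aperture train on the optical rail

## Task

Set the four aperture stops on the optical rail so that the lamp's widening cone of light passes through all of them: one stop in each carrier, in order of ring size, the smallest next to the lamp house and the largest next to the screen. Each must sit upright with its foot fully home in the carrier's square seat and its opening facing along the rail; do not knock any of them over.

Things in the scene. Friction and masses are not known exactly. Their poses are not given: they have to be found in the camera images.
- ring_36 (a point): Aperture stop, smallest ring: flat dark ring 36 mm across, 12 mm opening, 10 mm thick, upright on a thin stem over a bright square foot (40x40 mm, 10 mm high). Point: ring centre, 55 mm above the foot's underside; ring top 18 mm above the point. y = axis of the opening, square to the ring's flat and to two foot sides; z up. Pinch it across its 10 mm near the ring top. About 100 g.
- ring_48 (a point): Aperture stop, second smallest ring: flat dark ring 48 mm across, 24 mm opening, 10 mm thick, upright on a thin stem over a bright square foot (40x40 mm, 10 mm high). Point: ring centre, 55 mm above the foot's underside; ring top 24 mm above the point. y = axis of the opening, square to the ring's flat and to two foot sides; z up. Pinch it across its 10 mm near the ring top. About 124 g.
- ring_60 (a point): Aperture stop, second largest ring: flat dark ring 60 mm across, 36 mm opening, 10 mm thick, upright on a thin stem over a bright square foot (40x40 mm, 10 mm high). Point: ring centre, 55 mm above the foot's underside; ring top 30 mm above the point. y = axis of the opening, square to the ring's flat and to two foot sides; z up. Pinch it across its 10 mm near the ring top. About 148 g.
- ring_72 (a point): Aperture stop, largest ring: flat dark ring 72 mm across, 48 mm opening, 10 mm thick, upright on a thin stem over a bright square foot (40x40 mm, 10 mm high). Point: ring centre, 55 mm above the foot's underside; ring top 36 mm above the point. y = axis of the opening, square to the ring's flat and to two foot sides; z up. Pinch it across its 10 mm near the ring top. About 172 g.
- seat_1 (a point): One of four alike carriers, black blocks 58x58 mm fixed on the rail, numbered towards -y, about 68 mm apart. On top a square locating seat for a stop's foot: floor 44x44 mm, walls flaring to 52x52 mm at their top, 8 mm above the floor. Point: centre of the seat floor, 40 mm above the worktop; y runs along the rail, x across it, z up.
- seat_2 (a point): One of four alike carriers, black blocks 58x58 mm fixed on the rail, numbered towards -y, about 68 mm apart. On top a square locating seat for a stop's foot: floor 44x44 mm, walls flaring to 52x52 mm at their top, 8 mm above the floor. Point: centre of the seat floor, 40 mm above the worktop; y runs along the rail, x across it, z up.
- seat_3 (a point): One of four alike carriers, black blocks 58x58 mm fixed on the rail, numbered towards -y, about 68 mm apart. On top a square locating seat for a stop's foot: floor 44x44 mm, walls flaring to 52x52 mm at their top, 8 mm above the floor. Point: centre of the seat floor, 40 mm above the worktop; y runs along the rail, x across it, z up.
- seat_4 (a point): One of four alike carriers, black blocks 58x58 mm fixed on the rail, numbered towards -y, about 68 mm apart. On top a square locating seat for a stop's foot: floor 44x44 mm, walls flaring to 52x52 mm at their top, 8 mm above the floor. Point: centre of the seat floor, 40 mm above the worktop; y runs along the rail, x across it, z up.
- lamp_house: Lamp house: a grey round upright housing, 50 mm in diameter, with a short dark port tube on two sides, fixed near one end of the rail (either end). Origin on the worktop below its middle; its top is 134 mm above the worktop. Its middle is about 76 mm along the rail from the nearest seat.
- screen: Viewing screen: a white square plate 70 x 70 mm in a thin dark frame, standing across the rail, fixed near the end away from the lamp house. Origin on the worktop below its middle; its top is 130 mm above the worktop. Its middle is about 76 mm along the rail from the nearest seat.

How it is judged:
By the outcome, as a careful person would: the job done as asked, in the order asked, and still so for the second after the job is handed in, with the robot touching nothing.
It also fails if it takes over 96 s, if anything falls off the work surface, if the arm or the gripper's body presses on something with over 40 N, if the wrist force passes 120 N, or if a joint passes its speed limit or range.

## Robot

A 6-joint arm with a two-finger parallel gripper is mounted at the origin on a cart in front of the work surface, level with it; the furniture and walls round the work are solid. World frame = base frame: x ahead of the robot, y to its left, z up, the work surface at z = 0. Lengths are in m, angles in rad, forces in N, time in s.
With the tool pointing down it reaches from about 0.35 to 0.975 m from the base axis. Payload 7.1 kg.
Tool frame: the origin (TCP) lies midway between the tips of the shut fingers; the grasp point (between the pads) lies bot.grip_depth behind it (bot.grip_depth is the distance from the TCP to the grasp point, in m); x points along the fingers, z is the direction in which the jaws open and shut, and the axes are right-handed (so a half turn about x gives the same grasp; the last joint's range is limited). The gripper opens to 88 mm and grips with 3 to 60 N. Pads are 20 mm wide; open, the fingers measure 115 mm over their backs; the gripper's body (75 mm by 178 mm) begins 61 mm behind the grasp point.
Start: joints at [1.226, 0.423, 1.63, -0, 1.089, -0.019], TCP at [0.2, 0.592, 0.186] pointing down, gripper open.
Joint ranges: [-3, 3], [-0.9, 2.11], [0.09, 2.58], [-1.31, 4.45], [0.11, 2.69], [-2.54, 2.54]. Speed limits (rad/s): [2.39, 2.39, 3.01, 3.14, 3.14, 3.14].

## Interface

Orientations are given as a unit quaternion [w, x, y, z].
In Python, from plant import monitor, vision, job, bot gives the robot as it stands. The module is installed in compiled form; this text tells all that it offers.
- The arm moves only by the tool arm_command, never from a script. Its argument "commands" is a list of rows, each a list of 3 entries, a list of its own where there are three numbers: the shift along the tool's x, y, z in mm, then the turn about the tool's x in degrees, then the finger opening in mm, from 0 to 87.8. A call has 1 to 20 rows; each row shifts and turns the pose as measured when the row begins, along the tool's axes as they then stand; what a row does not reach is not made up. A row lasts 1/8 s, in which the tool goes at most 62.5 mm and 10.7 degrees, less where a joint would pass 70% of its speed; a pose out of reach is approached as far as the arm can. A call with a gripper value outside its range is refused whole. The fingers move at their own pace and stop on an object; the grip force is fixed at half the most. Time passes only in rows, so rows that do not move let the fingers close. It gives the time, the measured TCP pose, the force and the opening at its end, in the units of the state.
- monitor.sense(): the state, without advancing time (a new reading comes with each control period).
- vision.get_image(name): name is "scene" or "top" or "wrist"; returns a dict with "pixels" (384x512x3 uint8, red, green, blue), "mtx" (3x3 intrinsics, pixels), "distortion" ([k1, k2, p1, p2, k3] as OpenCV has them; the pictures are not rectified), "R" (3x3) and "t" (3): a world point X has camera coordinates R X + t; the wrist camera has in their place "T_tool_cam" (4x4, takes a point from camera to tool coordinates, whose origin is the TCP and whose axes are the tool frame's). Camera axes: x right, y down, z forward; pixel columns grow to the right and rows downward; lengths in m; the calibration is good to about 2 mm. A picture is of the moment at which its call begins: read the wrist's pose just before it. There is no depth.
- job.hand_in(): hands the job in, once; it reports no verdict.
The state is a dict: "t": time; "joint_pos": joint angles; "qd": joint speeds; "joint_torque": joint torques, N m; "eef_pos": TCP position; "ee_rot": TCP orientation; "force": force on the tool from outside, world axes, zero at the start; "torque": the same for the moment, N m; "grip_width": finger opening in m.
Only numpy, scipy, OpenCV 4.12 (cv2) and the standard library are available. Lean on these libraries where they do the work, as an engineer would, in place of code of your own. Each camera call takes 0.05 s, during which the arm holds its last target.

## Working session

There is one attempt and no reset: what is moved stays moved. The work goes in short steps, Python scripts to look and compute and a tool call to move; the robot and the scene stay as the last step left them, time stands still between calls to the robot, and variables do not carry over. Pictures are saved under pics/ and viewed, and the job is handed in when it is done.

Besides the shell and the picture viewer there is one more tool, called after ">>>" as a command line: name --argument value ..., lists and objects as JSON in quotes. arm_command: Moves the arm, as the interface text tells. Its arguments: {"type":"object","properties":{"commands":{"type":"array"}},"required":["commands"]}

```bash
mkdir -p pics; cat > h.py <<'E'
import numpy as np, cv2
from plant import monitor, vision, job, bot
def snap(n,f):
    im=vision.get_image(n); cv2.imwrite('pics/'+f,cv2.cvtColor(im['pixels'],cv2.COLOR_RGB2BGR)); 
    np.savez('pics/'+f+'.npz',**{k:np.asarray(v) for k,v in im.items()}); return im
E
python3 - <<'E'
from h import *
s=monitor.sense(); print(s); print(bot.grip_depth)
for n in ('scene','top','wrist'):
    im=snap(n,n+'0.png'); print(n,{k:np.round(v,4).tolist() for k,v in im.items() if k!='pixels'})
E
```

```text
{'t': 0.0, 'joint_pos': array([ 1.22599899e+00,  4.23856060e-01,  1.63070544e+00, -7.45030999e-06,
        1.08856995e+00, -1.89865202e-02]), 'qd': array([ 0.0001106 ,  0.00058809, -0.00054453, -0.0010452 ,  0.0004268 ,
        0.00051464]), 'joint_torque': array([ 1.83709839e-03, -5.44591033e+01, -2.73692322e+01,  6.45518862e-02,
        2.24776292e-02, -1.39818740e-04]), 'eef_pos': array([0.19980922, 0.59154863, 0.18518617]), 'ee_rot': array([ 0.57402553, -0.41259876,  0.57491876,  0.41197739]), 'force': array([ 0.09017306, -0.23015879, -0.47586441]), 'torque': array([ 0.00395786,  0.03326205, -0.00034441]), 'grip_width': 0.08776589916693729}
0.0187
scene {'mtx': [[404.9452, 0.0, 250.4637], [0.0, 404.9452, 192.0981], [0.0, 0.0, 1.0]], 'distortion': [-0.0814, 0.0, 0.0, 0.0, 0.0], 'R': [[0.6648, -0.747, 0.0089], [-0.543, -0.4913, -0.681], [0.5131, 0.4479, -0.7322]], 't': [-0.2735, 0.4375, 0.5597]}
top {'mtx': [[405.9734, 0.0, 254.5018], [0.0, 405.9734, 187.4736], [0.0, 0.0, 1.0]], 'distortion': [-0.0936, 0.0, 0.0, 0.0, 0.0], 'R': [[0.0231, -0.9997, 0.0065], [-0.9922, -0.0237, -0.1223], [0.1224, -0.0036, -0.9925]], 't': [0.1285, 0.5961, 0.8262]}
wrist {'mtx': [[267.4244, 0.0, 258.5875], [0.0, 267.4244, 182.1087], [0.0, 0.0, 1.0]], 'distortion': [-0.057, 0.0, 0.0, 0.0, 0.0], 'T_tool_cam': [[0.0003, -0.258, 0.9661, -0.1995], [-0.0003, -0.9661, -0.258, 0.0707], [1.0, -0.0002, -0.0004, -0.0003], [0.0, 0.0, 0.0, 1.0]]}
```

View pics/scene0.png

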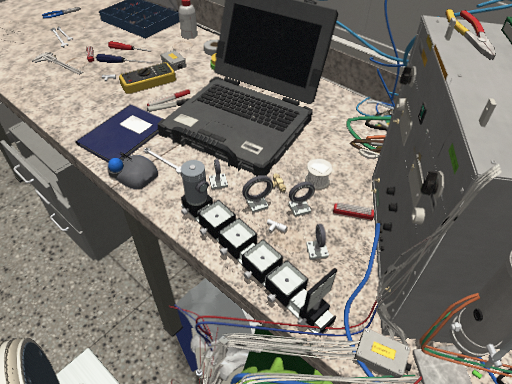

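View pics/top0.png

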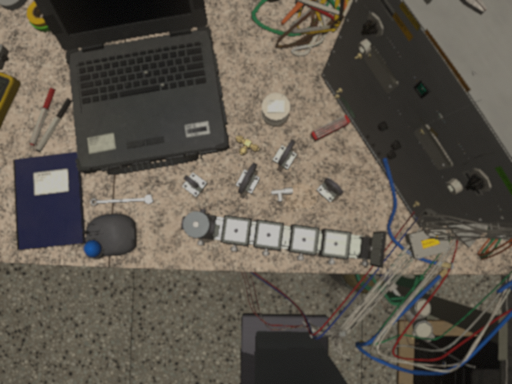

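View pics/wrist0.png

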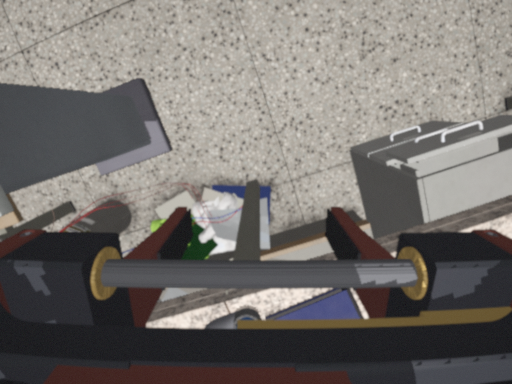

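The lamp house sits at the left (+y) end at about top px (197,224), and the screen is at the right end at (377,249). The four stops are near (194,183), (247,178), (285,153) and (330,188). I'll enlarge these next.

```bash
python3 - <<'E'
import cv2
a=cv2.imread('pics/top0.png'); cv2.imwrite('pics/top0c.png',cv2.resize(a[135:270,170:395],None,fx=3.5,fy=3.5,interpolation=cv2.INTER_CUBIC))
a=cv2.imread('pics/scene0.png'); cv2.imwrite('pics/scene0c.png',cv2.resize(a[150:335,170:385],None,fx=3.2,fy=3.2,interpolation=cv2.INTER_CUBIC))
E
```

```text
(no output)
```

View pics/top0c.png

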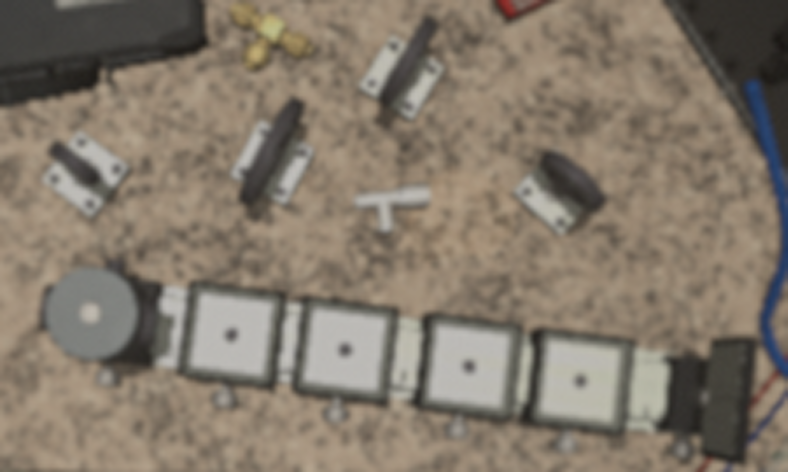

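View pics/scene0c.png

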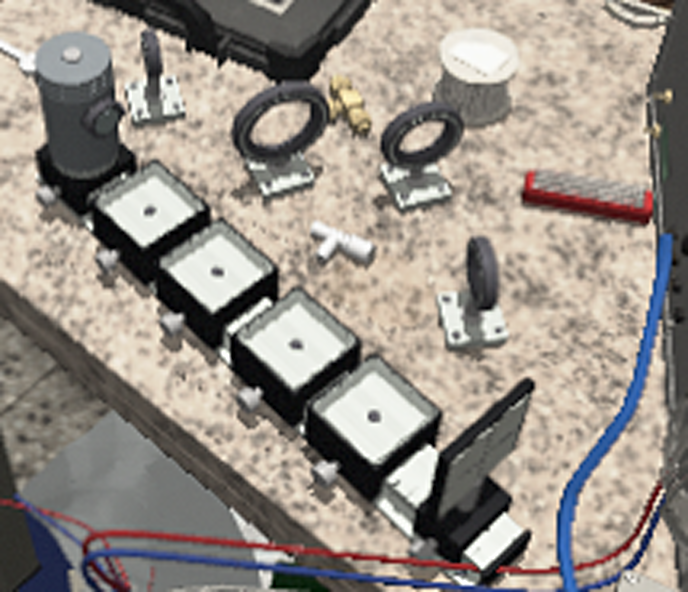

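```bash
cat >> h.py <<'E'
def cam(f):
    d=np.load('pics/'+f+'.npz'); return {k:d[k] for k in d.files}
def ray(im,px,T=None):
    u=cv2.undistortPoints(np.array(px,float).reshape(-1,1,2),im['mtx'],im['distortion']).reshape(-1,2)
    d=np.c_[u,np.ones(len(u))]; R=im['R'];return -R.T@im['t'], d@R
def atz(im,px,z):
    c,d=ray(im,px); return c+d*((np.asarray(z)-c[2])/d[:,2])[:,None]
def proj(im,X):
    return cv2.projectPoints(np.asarray(X,float).reshape(-1,3),cv2.Rodrigues(im['R'])[0],im['t'],im['mtx'],im['distortion'])[0].reshape(-1,2)
def fr(c,x0,y0,s): c=np.array(c,float); return (c+.5)/s-.5+[x0,y0]
E
python3 - <<'E'
from h import *
t=cam('top0.png');s=cam('scene0.png')
T=lambda c:fr(c,170,135,3.5); S=lambda c:fr(c,170,150,3.2)
np.set_printoptions(precision=4,suppress=True)
print('seat top',atz(t,T([(231,335),(345,350),(469,366),(580,380)]),.04))
print('seat sc',atz(s,S([(150,211),(218,272),(296,345),(375,417)]),.04))
for n,c in dict(A=[(82,133),(129,168),(93,216),(43,180)],B=[(264,120),(313,155),(285,203),(233,167)],C=[(390,35),(443,70),(412,118),(359,82)]).items():
    p=atz(t,T(c),.01); print(n,p.mean(0),np.linalg.norm(np.roll(p,-1,0)-p,axis=1),np.degrees(np.arctan2(*(p[1]-p[0])[1::-1])),np.degrees(np.arctan2(*(p[2]-p[1])[1::-1])))
print('D',atz(t,T([(514,190),(565,235),(602,200)]),.01))
print('panel',atz(t,[(322,75),(385,155),(410,235)],0),'lamp',atz(t,T([(90,313)]),.134),'screen',atz(t,T([(712,338),(755,340),(700,455),(745,460)]),.13))
for n,im in(('t',t),('s',s)): print(n,-im['R'].T@im['t'])
E
```

```text
seat top [[ 0.5013  0.1798  0.04  ]
 [ 0.494   0.1116  0.04  ]
 [ 0.486   0.0373  0.04  ]
 [ 0.479  -0.0294  0.04  ]]
seat sc [[ 0.5016  0.1782  0.04  ]
 [ 0.4948  0.1097  0.04  ]
 [ 0.4859  0.036   0.04  ]
 [ 0.4785 -0.0318  0.04  ]]
A [0.5998 0.2743 0.01  ] [0.0373 0.0375 0.0391 0.0383] -125.21020235053675 145.18411633728888
B [0.6108 0.1573 0.01  ] [0.038  0.035  0.0397 0.0356] -124.4854677291984 151.27015315878018
C [0.667  0.0782 0.01  ] [0.0403 0.0368 0.0405 0.0363] -122.71053787283591 148.37060949610196
D [[ 0.5962  0.0063  0.01  ]
 [ 0.5686 -0.026   0.01  ]
 [ 0.5912 -0.0494  0.01  ]]
panel [[ 0.8638 -0.008   0.    ]
 [ 0.6785 -0.1514  0.    ]
 [ 0.4993 -0.2055  0.    ]] lamp [[0.5095 0.2515 0.134 ]] screen [[ 0.5036 -0.0828  0.13  ]
 [ 0.5029 -0.1065  0.13  ]
 [ 0.441  -0.076   0.13  ]
 [ 0.4387 -0.1005  0.13  ]]
t [0.4874 0.1456 0.892 ]
s [ 0.1321 -0.24    0.7102]
```

```bash
python3 - <<'E'
import cv2,numpy as np
def tiles(f,cs,out):
    a=cv2.imread('pics/'+f); L=[]
    for (x,y) in cs:
        L.append(cv2.resize(a[y:y+28,x:x+38],None,fx=10,fy=10,interpolation=cv2.INTER_CUBIC))
    cv2.imwrite('pics/'+out,np.vstack([np.hstack(L[:2]),np.hstack(L[2:])]))
tiles('top0.png',[(175,168),(228,162),(267,138),(311,174)],'t4.png')
a=cv2.imread('pics/scene0.png'); L=[]
for (x,y) in [(202,157),(238,172),(284,180),(300,222)]:
    L.append(cv2.resize(a[y:y+40,x:x+38],None,fx=7,fy=7,interpolation=cv2.INTER_CUBIC))
cv2.imwrite('pics/s4.png',np.vstack([np.hstack(L[:2]),np.hstack(L[2:])]))
E
```

```text
(no output)
```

View pics/t4.png

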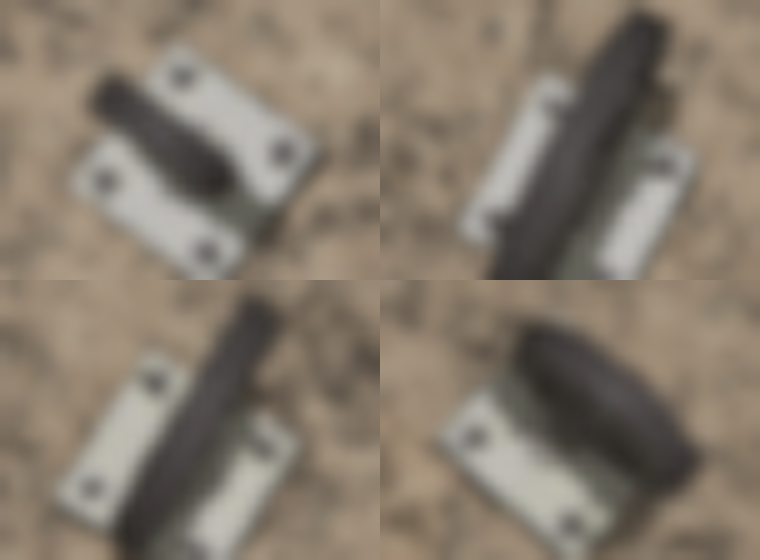

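View pics/s4.png

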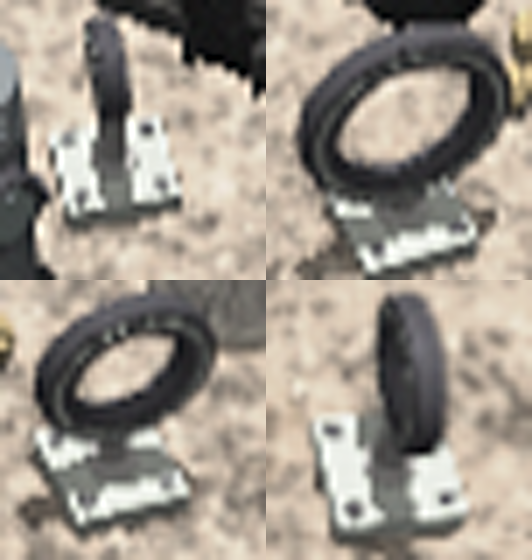

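```bash
cat > fit.py <<'E'
from h import *
from scipy.optimize import least_squares
np.set_printoptions(precision=4,suppress=True)
t=cam('top0.png');s=cam('scene0.png')
# corner index 0..3 = top,right,bottom,left in top image
P={'A':dict(o=((175,168),(202,157)),t={0:(180,46),1:(320,150),3:(72,183)},s={0:(160,118),1:(180,182),2:(72,213),3:(52,143)}),
'B':dict(o=((228,162),(238,172)),t={0:(168,68),1:(317,148),3:(80,234)},s={1:(213,228),2:(105,260)}),
'C':dict(o=((267,138),(284,180)),t={0:(150,63),1:(302,155),3:(55,217)},s={1:(190,205),2:(80,240),3:(36,160)}),
'D':dict(o=((311,174),(300,222)),t={2:(195,280),3:(60,155)},s={1:(200,235),2:(72,245),3:(47,137)})}
P['A']['t'][2]=tuple(((fr((93,216),170,135,3.5)-(175,168)+.45)*10)); P['B']['t'][2]=tuple(((fr((285,204),170,135,3.5)-(228,162)+.45)*10)); P['C']['t'][2]=tuple(((fr((412,118),170,135,3.5)-(267,138)+.45)*10))
def corners(p,z=.01):
    c,sn=np.cos(p[2]),np.sin(p[2]); a=np.array([[-1,1],[1,1],[1,-1],[-1,-1]])*.02
    # e1 = (c,sn) direction 0->1 ; e2 = perpendicular pointing 'up' i.e. from 3 to 0
    e1=np.array([c,sn]); e2=np.array([-sn,c])
    return np.c_[p[:2]+a[:,:1]*e1+a[:,1:]*e2,np.full(4,z)]
if __name__=='__main__':
  for n,d in P.items():
    x0={'A':(.6,.274,-2.18),'B':(.611,.157,-2.14),'C':(.667,.078,-2.14),'D':(.595,-.02,-2.3)}[n]
    def res(p,w=('t','s')):
        r=[]; X=corners(p)
        if 't' in w:
            q=proj(t,X); r+=[q[i]-(np.array(v)/10-.45+d['o'][0]) for i,v in d['t'].items()]
        if 's' in w:
            q=proj(s,X); r+=[q[i]-(np.array(v)/7-.43+d['o'][1]) for i,v in d['s'].items()]
        return np.concatenate(r)
    for w in (('t',),('s',),('t','s')):
        o=least_squares(res,x0,kwargs=dict(w=w),x_scale=(.01,.01,.1)); print(n,w,o.x[:2],np.degrees(o.x[2]),'rms px',np.sqrt((o.fun**2).mean()))
E
python3 fit.py
```

```text
A ('t',) [0.6003 0.2747] -125.03395830610866 rms px 0.35902343067454845
A ('s',) [0.6004 0.2734] -121.64470022293494 rms px 0.7825203169839756
A ('t', 's') [0.6004 0.2742] -123.76260427200488 rms px 0.6739636945398497
B ('t',) [0.611 0.158] -115.99137201442618 rms px 0.42363579281193975
B ('s',) [0.6133 0.1598] -116.01684292277402 rms px 0.2577446592703645
B ('t', 's') [0.6114 0.1584] -115.68279675948467 rms px 0.5191853899477955
C ('t',) [0.6677 0.0778] -120.19166576489991 rms px 0.14765171257705353
C ('s',) [0.667 0.077] -117.17002739321364 rms px 0.5470291752948405
C ('t', 's') [0.6676 0.0774] -119.15330639360286 rms px 0.4564910916708057
D ('t',) [ 0.5974 -0.0222] -131.9749301709966 rms px 0.027391166493606543
D ('s',) [ 0.597  -0.0226] -133.184242684976 rms px 0.2144777392666576
D ('t', 's') [ 0.5971 -0.0225] -132.88191194536998 rms px 0.1839688540663591
```

```bash
cat > ov.py <<'E'
from h import *
from fit import corners
Q={'A':(.6004,.2742,-124.,.018,0),'B':(.6114,.1582,-116,.036,1),'C':(.6674,.0775,-119.5,.030,1),'D':(.5971,-.0225,-132.8,.024,0)}
# last: 0 -> ring plane along e1 ; 1 -> along e2
def draw(img,im,x0,y0,f):
    for n,(x,y,a,r,k) in Q.items():
        a=np.radians(a); th=np.linspace(0,2*np.pi,60)
        def pl(X):
            q=((proj(im,X)-[x0,y0]+.5)*f).astype(int); cv2.polylines(img,[q.reshape(-1,1,2)],True,(0,0,255),1)
        pl(corners((x,y,a),.01))
        b=a+k*np.pi/2; e=np.array([np.cos(b),np.sin(b)]); nn=np.array([-e[1],e[0]])
        for s in(-.005,.005):
            pl(np.c_[np.array([x,y])+r*np.cos(th)[:,None]*e+s*nn,.055+r*np.sin(th)])
for f,b,o,k in(('top0.png',(170,135,350,210),'ovt.png',4.4),('scene0.png',(195,150,345,265),'ovs.png',5)):
    a=cv2.imread('pics/'+f); x0,y0,x1,y1=b; c=cv2.resize(a[y0:y1,x0:x1],None,fx=k,fy=k,interpolation=cv2.INTER_CUBIC); draw(c,cam(f),x0,y0,k); cv2.imwrite('pics/'+o,c)
E
python3 ov.py
```

```text
(no output)
```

View pics/ovt.png

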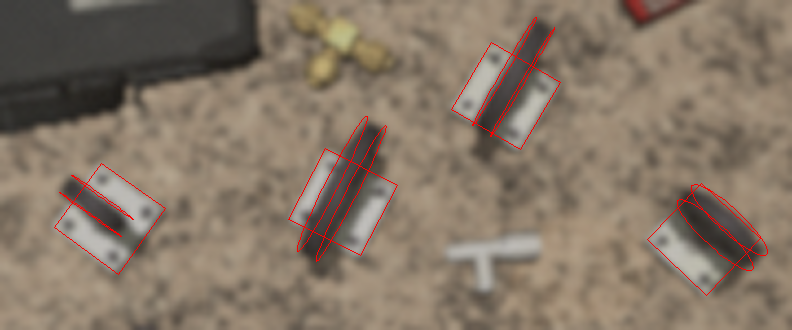

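View pics/ovs.png

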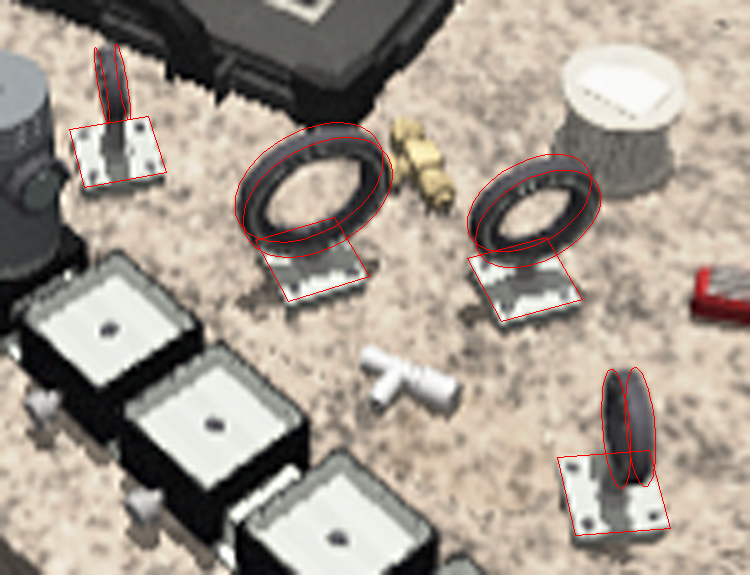

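```bash
cat >> h.py <<'E'
from scipy.spatial.transform import Rotation as Ro
def Rt(s): return Ro.from_quat(s['ee_rot'],scalar_first=True).as_matrix()
def plan(x,y,z,yaw):
    """yaw: world angle deg of tool z (mod 180)"""
    s=monitor.sense(); R=Rt(s); a=np.degrees(np.arctan2(R[1,2],R[0,2]))
    # turn about tool x (down): +turn about x = negative world yaw
    d=(yaw-a+90)%180-90
    s1=-1 if R[2,0]<0 else 1
    R2=R@Ro.from_euler('x',s1*d,degrees=True).as_matrix()
    dl=np.array([x,y,z])-s['eef_pos']
    print('t',round(s['t'],2),'eef',s['eef_pos'].round(4),'yawz',a.round(1),'tilt',R[:,0].round(3),'j',s['joint_pos'].round(2),'w',round(s['grip_width'],4),'F',s['force'].round(1))
    print(' turn',round(s1*d,1),' shift now(mm)',(R.T@dl*1e3).round(1),' after turn',(R2.T@dl*1e3).round(1))
E
python3 - <<'E'
from h import *
plan(.6004,.2742,.16,146-180)
print(Rt(monitor.sense()))
E
```

```text
t 0.15 eef [0.1998 0.5917 0.1854] yawz 71.3 tilt [-0.    -0.001 -1.   ] j [ 1.23  0.42  1.63  0.    1.09 -0.02] w 0.0879 F [-0.5 -0.1 -0.3]
 turn -74.7  shift now(mm) [  25.6 -481.1 -172.6]  after turn [  25.6   39.2 -509.6]
[[-4.02797981e-04 -9.47403627e-01  3.20040943e-01]
 [-1.06393170e-03  3.20041194e-01  9.47403030e-01]
 [-9.99999353e-01  4.11103218e-05 -1.13688470e-03]]
```

>>> arm_command --commands '[[[0, 0, 0], -9.4, 40], [[0, 0, 0], -9.4, 40], [[0, 0, 0], -9.4, 40], [[0, 0, 0], -9.4, 40], [[0, 0, 0], -9.4, 40], [[0, 0, 0], -9.4, 40], [[0, 0, 0], -9.4, 40], [[0, 0, 0], -9, 40], [[0, 4, -50], 0, 40], [[0, 4, -50], 0, 40], [[0, 4, -50], 0, 40], [[0, 4, -50], 0, 40], [[0, 4, -50], 0, 40], [[0, 4, -50], 0, 40], [[0, 4, -50], 0, 40], [[0, 4, -50], 0, 40]]'

```text
t: 2.15
eef_pos: [0.5308, 0.3496, 0.1813]
ee_rot: [0.186, -0.681, 0.191, 0.682]
force: [0.5, 0.3, -0.7]
grip_width: 0.0401
```

```bash
python3 - <<'E'
from h import *
plan(.6004,.2742,.16,146)
E
```

```text
t 2.15 eef [0.5308 0.3496 0.1813] yawz 149.1 tilt [-0.004 -0.007 -1.   ] j [ 0.57  0.45  1.6  -0.    1.1  -2.03] w 0.0401 F [ 0.5  0.3 -0.7]
 turn 3.1  shift now(mm) [ 21.6  28.7 -98.4]  after turn [ 21.6  23.4 -99.8]
```

>>> arm_command --commands '[[[5, 7, -30], 3, 40], [[5, 6, -30], 0, 40], [[5, 6, -25], 0, 40], [[5, 4, -15], 0, 40], [[0, 0, 0], 0, 40]]'

```text
t: 2.78
eef_pos: [0.6059, 0.2698, 0.1593]
ee_rot: [0.205, -0.674, 0.212, 0.677]
force: [-0.7, 0.8, 0.0]
grip_width: 0.0403
```

```bash
python3 - <<'E'
from h import *
plan(.6004,.2742,.15,146)
im=snap('wrist','w1.png'); snap('scene','s1.png')
a=cv2.imread('pics/w1.png'); cv2.imwrite('pics/w1b.png',cv2.resize(a,None,fx=1.5,fy=1.5))
E
```

```text
t 2.77 eef [0.6059 0.2698 0.1593] yawz 145.7 tilt [-0.006 -0.008 -1.   ] j [ 0.4   0.51  1.55 -0.01  1.09 -2.14] w 0.0403 F [-0.7  0.8  0. ]
 turn -0.3  shift now(mm) [ 9.3 -0.6  7.1]  after turn [ 9.3 -0.7  7.1]
```

View pics/w1b.png

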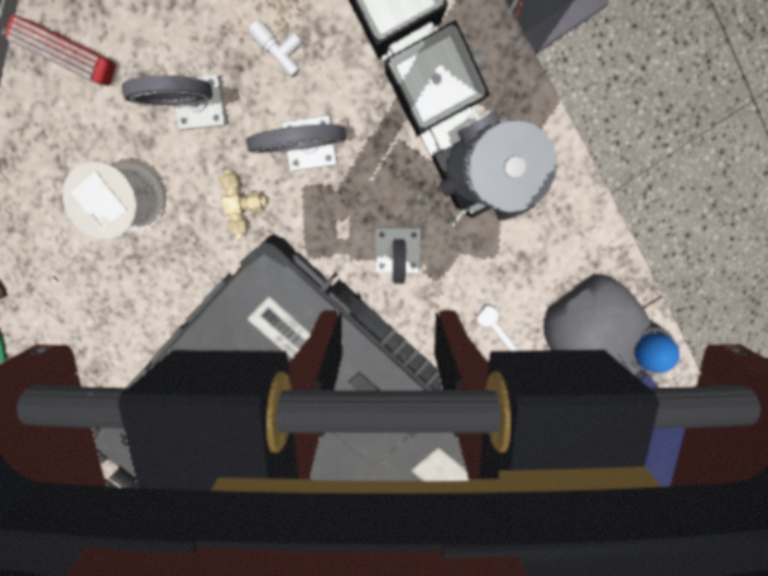

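View pics/s1.png

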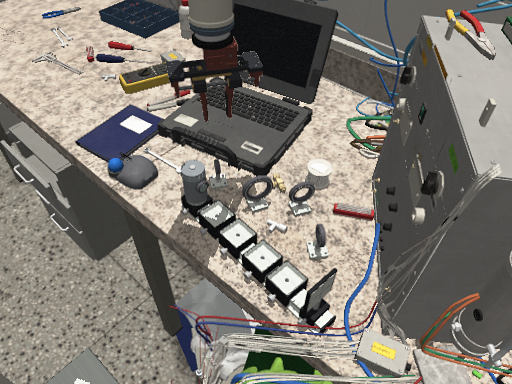

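```bash
cat >> h.py <<'E'
def wcam(s,im):
    T=np.eye(4);T[:3,:3]=Rt(s);T[:3,3]=s['eef_pos']
    M=np.linalg.inv(T@im['T_tool_cam']); im=dict(im); im['R']=M[:3,:3]; im['t']=M[:3,3]; return im
def wsnap(f):
    s=monitor.sense(); im=wcam(s,vision.get_image('wrist'));cv2.imwrite('pics/'+f,cv2.cvtColor(im['pixels'],cv2.COLOR_RGB2BGR))
    np.savez('pics/'+f+'.npz',**{k:np.asarray(v) for k,v in im.items()}); return im
E
cat > ovw.py <<'E'
from h import *
import ov
S4={1:(.5014,.179),2:(.4944,.1107),3:(.486,.0367),4:(.4788,-.0306)}
def overlay(f,out,box,k,im):
    a=cv2.imread('pics/'+f);x0,y0,x1,y1=box
    c=cv2.resize(a[y0:y1,x0:x1],None,fx=k,fy=k,interpolation=cv2.INTER_CUBIC); ov.draw(c,im,x0,y0,k)
    u=np.array([.107,.994]);v=np.array([.994,-.107])
    for n,p in S4.items():
        for h,z in((.022,.04),(.029,.048)):
            X=np.array([np.r_[np.array(p)+h*(i*u+j*v),z] for i,j in((1,1),(1,-1),(-1,-1),(-1,1))])
            q=((proj(im,X)-[x0,y0]+.5)*k).astype(int); cv2.polylines(c,[q.reshape(-1,1,2)],True,(0,255,0),1)
    cv2.imwrite('pics/'+out,c)
E
python3 - <<'E'
from h import *
s=monitor.sense(); im=wcam(s,cam('w1.png'))
import ovw; ovw.overlay('w1.png','w1o.png',(60,0,400,220),2.3,im)
ovw.overlay('top0.png','t0o.png',(210,200,370,270),5,cam('top0.png'))
ovw.overlay('scene0.png','s0o.png',(180,180,340,320),4.2,cam('scene0.png'))
E
```

```text
(no output)
```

View pics/w1o.png

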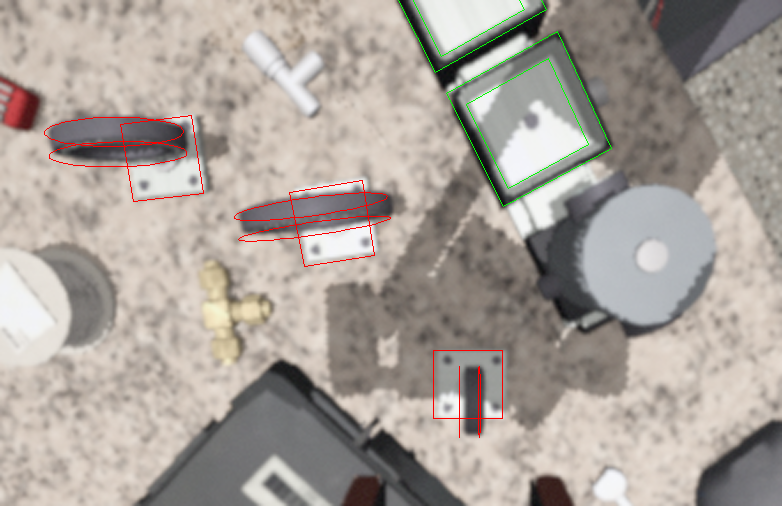

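View pics/t0o.png

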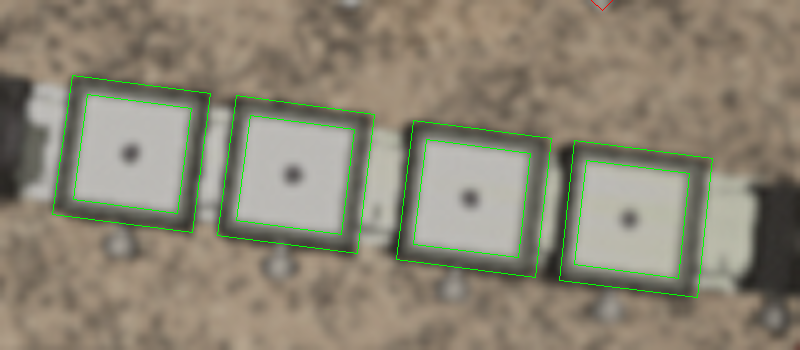

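View pics/s0o.png

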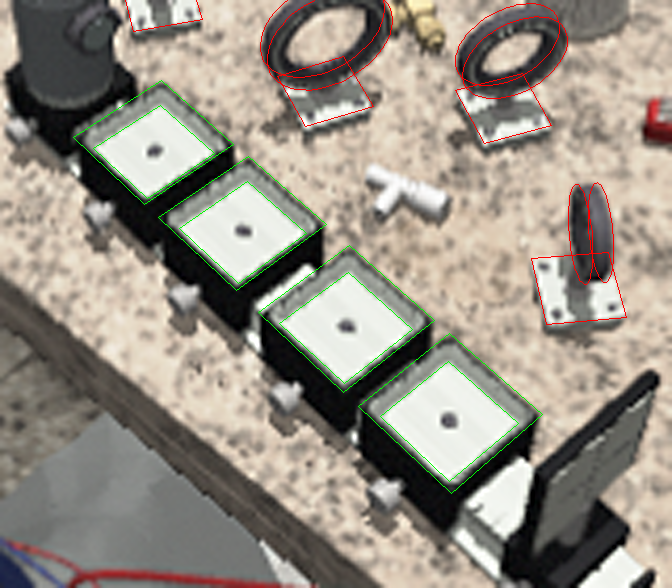

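```bash
python3 - <<'E'
from h import *
plan(.6026,.2775,.0485,146)
E
```

```text
t 2.88 eef [0.6055 0.2708 0.1598] yawz 145.8 tilt [-0.005 -0.008 -1.   ] j [ 0.41  0.51  1.55 -0.01  1.09 -2.14] w 0.0402 F [0.3 0.  0.3]
 turn -0.2  shift now(mm) [111.3  -4.9   6.1]  after turn [111.3  -5.    6.1]
```

>>> arm_command --commands '[[[0, -5, 6], 0, 40], [[25, 0, 0], 0, 40], [[25, 0, 0], 0, 40], [[20, 0, 0], 0, 40], [[10, 0, 0], 0, 40], [[0, 0, 0], 0, 40]]'

```text
t: 3.62
eef_pos: [0.6012, 0.2847, 0.0798]
ee_rot: [0.204, -0.676, 0.208, 0.677]
force: [0.0, 0.6, -0.2]
grip_width: 0.0401
```

```bash
python3 - <<'E'
from h import *
plan(.6026,.2775,.0485,146)
E
```

```text
t 3.62 eef [0.6012 0.2847 0.0798] yawz 146.1 tilt [-0.002 -0.005 -1.   ] j [ 0.43  0.61  1.6  -0.    0.94 -2.12] w 0.0401 F [ 0.   0.6 -0.2]
 turn 0.1  shift now(mm) [31.4  5.  -5.2]  after turn [31.4  5.  -5.2]
```

>>> arm_command --commands '[[[0, 3, -3], 0, 40], [[0, 0, 0], 0, 40], [[0, 0, 0], 0, 40]]'

```text
t: 4.0
eef_pos: [0.6034, 0.2808, 0.0819]
ee_rot: [-0.205, 0.677, -0.207, -0.676]
force: [-0.0, -0.1, 0.4]
grip_width: 0.04
```

```bash
python3 - <<'E'
from h import *
plan(.6026,.2775,.0485,146)
E
```

```text
t 4.0 eef [0.6034 0.2808 0.0819] yawz 146.1 tilt [ 0.001 -0.004 -1.   ] j [ 0.42  0.6   1.6  -0.    0.94 -2.13] w 0.04 F [-0.  -0.1  0.4]
 turn 0.1  shift now(mm) [33.4  3.1 -1. ]  after turn [33.4  3.1 -1. ]
```

>>> arm_command --commands '[[[10, 1, 0], 0, 40], [[10, 1, 0], 0, 40], [[8, 1, 0], 0, 40], [[4, 0, 0], 0, 40], [[0, 0, 0], 0, 40], [[0, 0, 0], 0, 40]]'

```text
t: 4.75
eef_pos: [0.6015, 0.2778, 0.0473]
ee_rot: [-0.205, 0.677, -0.208, -0.676]
force: [-0.6, 0.2, 1.2]
grip_width: 0.04
```

```bash
python3 - <<'E'
from h import *
plan(.6026,.2775,.0485,146)
wsnap('w2.png'); a=cv2.imread('pics/w2.png'); cv2.imwrite('pics/w2b.png',cv2.resize(a[100:300,130:400],None,fx=2.9,fy=2.9))
E
```

```text
t 4.75 eef [0.6015 0.2778 0.0473] yawz 146.1 tilt [ 0.    -0.004 -1.   ] j [ 0.42  0.65  1.62 -0.01  0.88 -2.13] w 0.04 F [-0.6  0.2  1.2]
 turn 0.1  shift now(mm) [-1.2 -0.4 -1.1]  after turn [-1.2 -0.4 -1.1]
```

View pics/w2b.png

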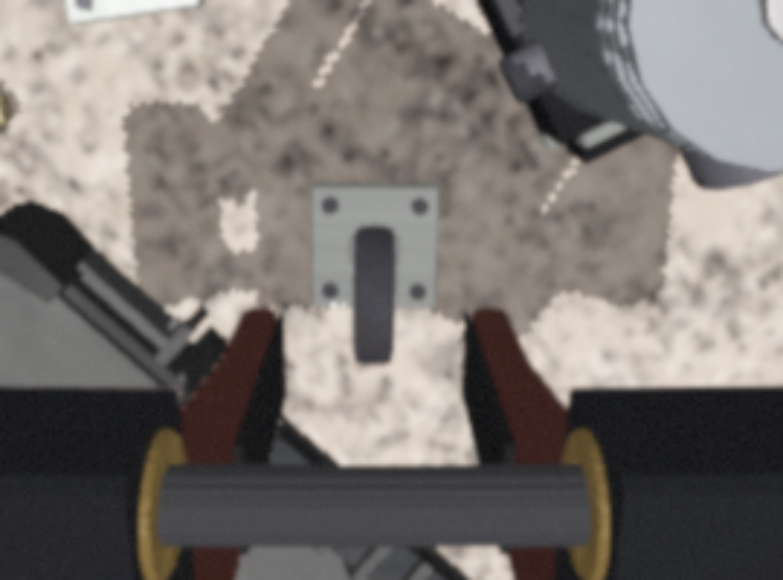

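The ring sits centred between the fingers at (373,300) in the crop, with the lamp house clear of the gripper. I'll close on it and lift.

>>> arm_command --commands '[[[0, 0, 0], 0, 0], [[0, 0, 0], 0, 0], [[0, 0, 0], 0, 0], [[0, 0, 0], 0, 0], [[-3, 0, 0], 0, 0], [[-8, 0, 0], 0, 0], [[-15, 0, 0], 0, 0]]'

```text
t: 5.68
eef_pos: [0.6012, 0.2778, 0.0746]
ee_rot: [-0.205, 0.677, -0.208, -0.676]
force: [-0.2, 0.1, 0.2]
grip_width: 0.0002
```

```bash
python3 - <<'E'
from h import *
plan(.52,.19,.22,83.85)
wsnap('w3.png'); a=cv2.imread('pics/w3.png'); cv2.imwrite('pics/w3b.png',cv2.resize(a[100:300,130:400],None,fx=2.9,fy=2.9))
E
```

```text
t 5.67 eef [0.6012 0.2778 0.0746] yawz 146.1 tilt [-0.    -0.004 -1.   ] j [ 0.42  0.61  1.61 -0.    0.93 -2.13] w 0.0002 F [-0.2  0.1  0.2]
 turn 62.2  shift now(mm) [-145.   118.7   18.1]  after turn [-145.    71.3  -96.6]
```

View pics/w3b.png

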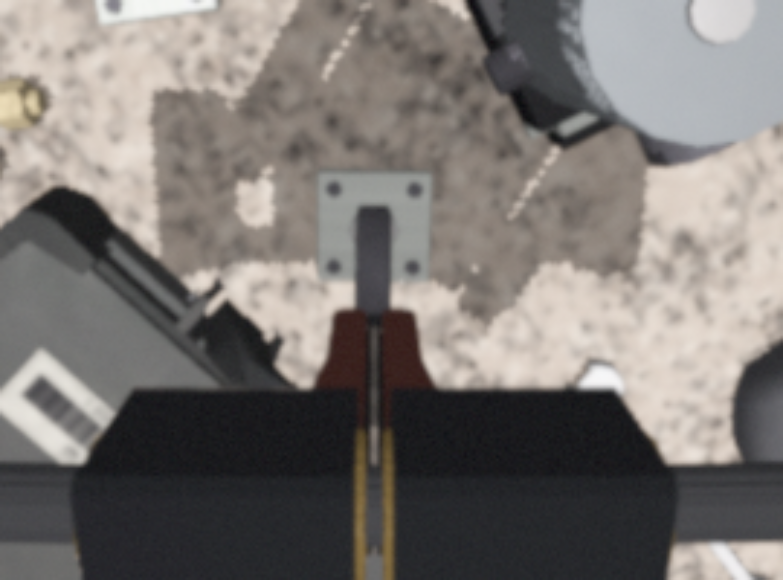

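```bash
python3 - <<'E'
from h import *
import ovw,ov
for f in('w2.png','w3.png'):
    im=cam(f); ovw.overlay(f,f[:2]+'o.png',(130,100,400,300),2.9,im)
    C=-im['R'].T@im['t']; print(C)
    tcp={'w2.png':(.6015,.2778,.0473),'w3.png':(.6012,.2778,.0746)}[f]
    print((proj(im,[tcp])-[130,100]+.5)*2.9)
E
```

```text
[0.5618 0.2199 0.2471]
[[373.7539 301.9483]]
[0.5617 0.22   0.2744]
[[373.8281 301.8541]]
```

View pics/w2o.png

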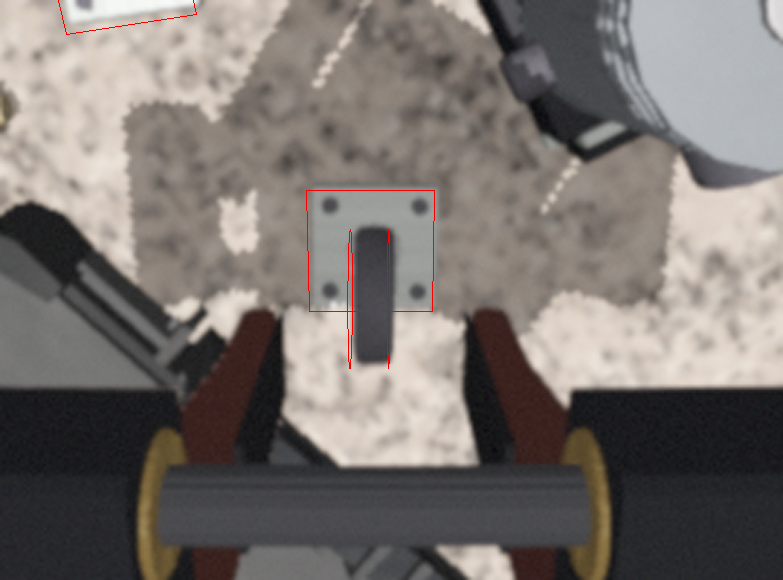

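View pics/w3o.png

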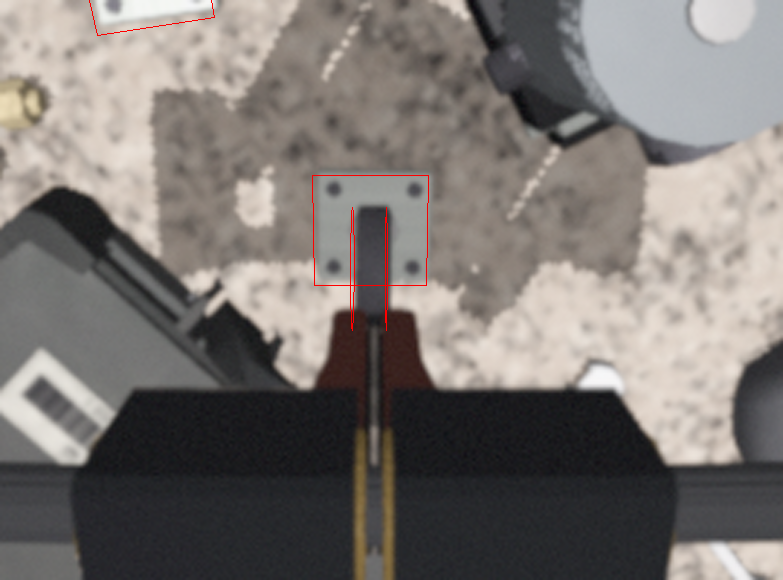

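The model still overlays the stop in both views and it's standing. The fingers simply hadn't finished closing when the lift began. I'll reopen, go down again and wait for contact.

>>> arm_command --commands '[[[0, 0, 0], 0, 26], [[0, 0, 0], 0, 26], [[0, 0, 0], 0, 26], [[0, 0, 0], 0, 26], [[0, 0, 0], 0, 26], [[0, 0, 0], 0, 26]]'

```text
t: 6.48
eef_pos: [0.6028, 0.2785, 0.0778]
ee_rot: [-0.206, 0.678, -0.207, -0.675]
force: [-0.8, -1.1, 0.4]
grip_width: 0.0257
```

>>> arm_command --commands '[[[8, 0, 0], 0, 26], [[10, 0, 0], 0, 26], [[6, 0, 0], 0, 26], [[2, 0, 0], 0, 26], [[0, 0, 0], 0, 26]]'

```text
t: 7.1
eef_pos: [0.6023, 0.2782, 0.0489]
ee_rot: [-0.205, 0.677, -0.207, -0.675]
force: [-0.2, 0.5, -1.0]
grip_width: 0.0258
```

>>> arm_command --commands '[[[0, 0, 0], 0, 0], [[0, 0, 0], 0, 0], [[0, 0, 0], 0, 0], [[0, 0, 0], 0, 0], [[0, 0, 0], 0, 0], [[0, 0, 0], 0, 0]]'

```text
t: 7.85
eef_pos: [0.603, 0.2785, 0.0499]
ee_rot: [-0.206, 0.678, -0.207, -0.675]
force: [0.6, 0.3, -0.5]
grip_width: 0.0003
```

```bash
python3 - <<'E'
from h import *
plan(.6026,.2775,.0485,146)
wsnap('w4.png'); a=cv2.imread('pics/w4.png'); w=cv2.resize(a[100:300,130:400],None,fx=2.,fy=2.)
snap('scene','s4_.png'); b=cv2.imread('pics/s4_.png'); cv2.imwrite('pics/s4c.png',cv2.resize(b[80:230,140:290],None,fx=4,fy=4,interpolation=cv2.INTER_CUBIC)); cv2.imwrite('pics/w4b.png',w)
snap('top','t4_.png'); b=cv2.imread('pics/t4_.png'); cv2.imwrite('pics/t4b.png',b)
E
```

```text
t 7.85 eef [0.603  0.2785 0.0499] yawz 146.1 tilt [ 0.004 -0.003 -1.   ] j [ 0.42  0.64  1.61 -0.01  0.88 -2.13] w 0.0003 F [ 0.6  0.3 -0.5]
 turn 0.1  shift now(mm) [ 1.4  1.  -0.2]  after turn [ 1.4  1.  -0.2]
```

View pics/w4b.png

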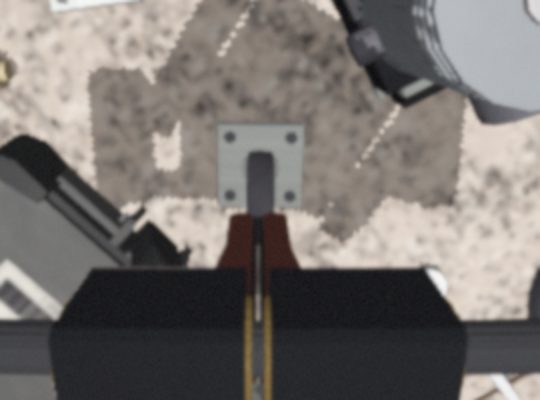

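View pics/s4c.png

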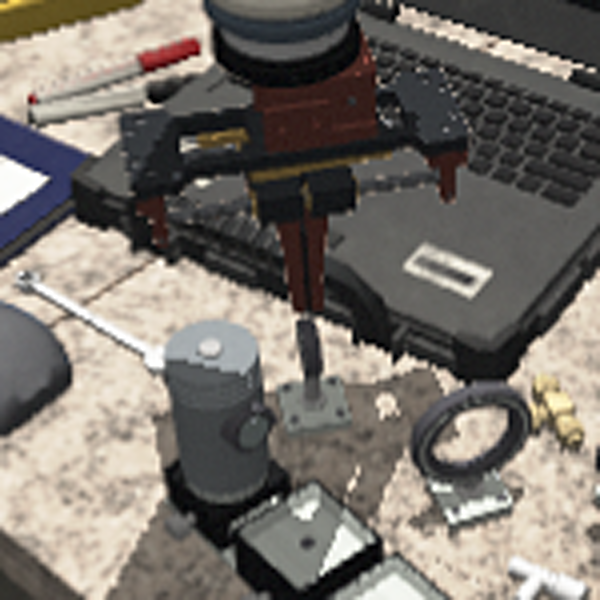

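View pics/t4b.png

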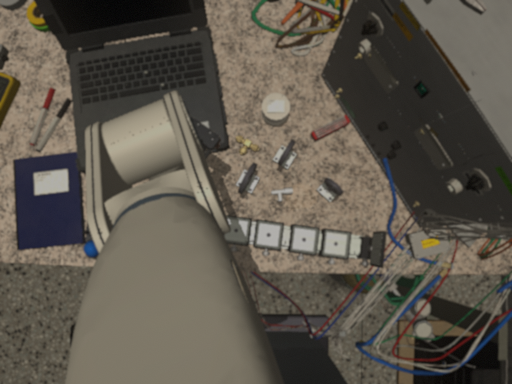

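```bash
python3 - <<'E'
from h import *
im=cam('s4_.png'); 
for p in [(.603,.2785,.0499),(.603,.2785,.0686),(.6004,.2742,.073),(.6004,.2742,.055)]: print(p,proj(im,[p]), (proj(im,[p])-[140,80]+.5)*4)
im=cam('w4.png')
for p in [(.603,.2785,.0499),(.603,.2785,.0686),(.6004,.2742,.073),(.6004,.2742,.055)]: print(p, (proj(im,[p])-[130,100]+.5)*2)
print('tcp in wrist cam frame'); print(im['T_tool_cam'] )
E
```

```text
(0.603, 0.2785, 0.0499) [[216.57108895 166.42554626]] [[308.28435581 347.70218503]]
(0.603, 0.2785, 0.0686) [[216.1570078  160.59831795]] [[306.62803121 324.3932718 ]]
(0.6004, 0.2742, 0.073) [[216.57660602 160.60787723]] [[308.30642408 324.4315089 ]]
(0.6004, 0.2742, 0.055) [[216.97236755 166.25816986]] [[309.8894702  347.03267944]]
(0.603, 0.2785, 0.0499) [[257.7152513  208.20033891]]
(0.603, 0.2785, 0.0686) [[257.45331442 225.56373113]]
(0.6004, 0.2742, 0.073) [[256.68269563 216.7656486 ]]
(0.6004, 0.2742, 0.055) [[257.00778867 200.28399155]]
tcp in wrist cam frame
[[-3.19619772e-04 -2.57970609e-01  9.66152712e-01 -1.99528354e-01]
 [-2.86601476e-04 -9.66152698e-01 -2.57970700e-01  7.08036798e-02]
 [ 9.99999908e-01 -3.59353330e-04  2.34866748e-04  1.24796079e-04]
 [ 0.00000000e+00  0.00000000e+00  0.00000000e+00  1.00000000e+00]]
```

```bash
python3 - <<'E'
from h import *
s=monitor.sense(); R=Rt(s)
ims=cam('s4_.png'); imw=cam('w4.png'); e=np.array([.603,.2785,.0499])
for x in(0,-.01,-.02,-.03,-.04):
    for y in(-.01,0,.01):
        p=e+R@[x,y,0]; print(x,y,((proj(ims,[p])-[140,80]+.5)*4).round(),((proj(imw,[p])-[130,100]+.5)*2).round())
a=cv2.imread('pics/s4_.png'); b=cv2.resize(a[130:190,190:245],None,fx=10,fy=10,interpolation=cv2.INTER_CUBIC); cv2.imwrite('pics/s4d.png',b)
a=cv2.imread('pics/w4.png'); b=cv2.resize(a[160:260,210:310],None,fx=6,fy=6,interpolation=cv2.INTER_CUBIC); cv2.imwrite('pics/w4d.png',b)
E
```

```text
0 -0.01 [[305. 336.]] [[258. 232.]]
0 0 [[308. 348.]] [[258. 208.]]
0 0.01 [[312. 359.]] [[258. 184.]]
-0.01 -0.01 [[304. 324.]] [[258. 242.]]
-0.01 0 [[307. 335.]] [[258. 217.]]
-0.01 0.01 [[311. 347.]] [[258. 192.]]
-0.02 -0.01 [[303. 312.]] [[258. 253.]]
-0.02 0 [[306. 323.]] [[258. 227.]]
-0.02 0.01 [[310. 334.]] [[258. 200.]]
-0.03 -0.01 [[302. 299.]] [[258. 265.]]
-0.03 0 [[305. 310.]] [[258. 238.]]
-0.03 0.01 [[309. 321.]] [[258. 210.]]
-0.04 -0.01 [[301. 286.]] [[258. 278.]]
-0.04 0 [[304. 297.]] [[258. 250.]]
-0.04 0.01 [[308. 308.]] [[258. 221.]]
```

View pics/s4d.png

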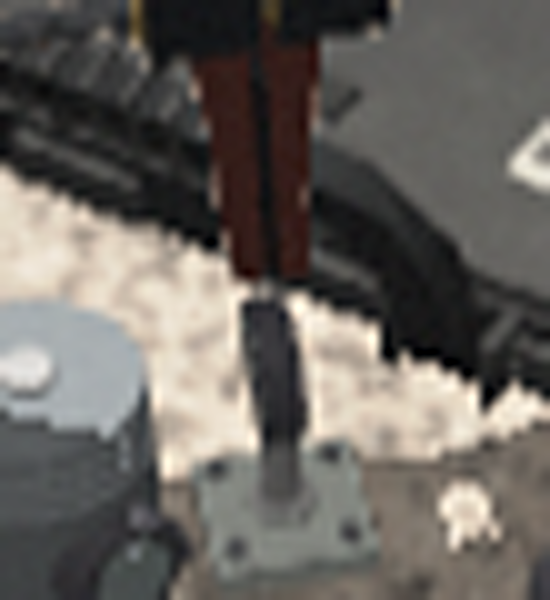

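View pics/w4d.png

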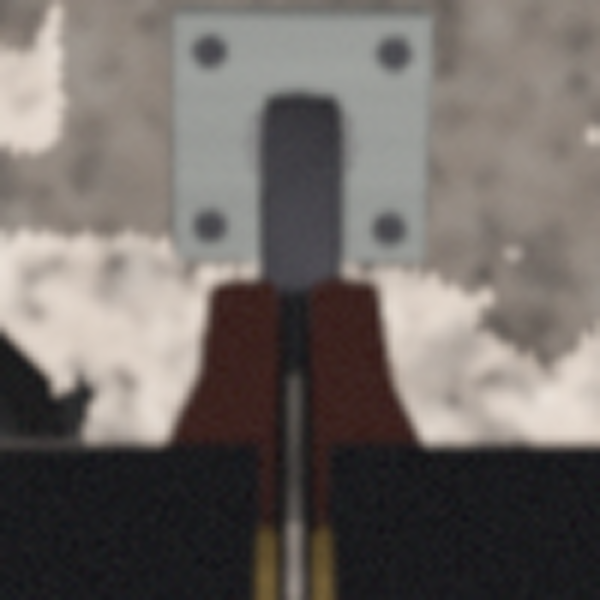

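Both cameras agree that the shut fingertips really lie about 33 mm behind the reported TCP: scene px (216,157) and wrist px (259,207). So the fingers closed just above the ring. I'll go about 32 mm lower, staying slow and watching the force.

>>> arm_command --commands '[[[0, 0, 0], 0, 28], [[0, 0, 0], 0, 28], [[0, 0, 0], 0, 28], [[0, 0, 0], 0, 28], [[0, 0, 0], 0, 28], [[0, 0, 0], 0, 28]]'

```text
t: 8.75
eef_pos: [0.603, 0.2784, 0.0498]
ee_rot: [-0.206, 0.678, -0.207, -0.675]
force: [0.8, 0.4, -0.0]
grip_width: 0.0278
```

```bash
python3 - <<'E'
from h import *
plan(.6026,.2775,.0185,146)
E
```

```text
t 8.75 eef [0.603  0.2784 0.0498] yawz 146.1 tilt [ 0.004 -0.003 -1.   ] j [ 0.42  0.64  1.61 -0.01  0.88 -2.13] w 0.0278 F [ 0.8  0.4 -0. ]
 turn 0.1  shift now(mm) [31.3  1.  -0.1]  after turn [31.3  1.  -0.1]
```

>>> arm_command --commands '[[[7, 0, 0], 0, 28], [[8, 0, 0], 0, 28], [[7, 0, 0], 0, 28], [[5, 0, 0], 0, 28], [[2, 0, 0], 0, 28], [[0, 0, 0], 0, 28]]'

```text
t: 9.5
eef_pos: [0.6025, 0.2781, 0.0178]
ee_rot: [-0.205, 0.677, -0.207, -0.675]
force: [-0.3, -0.8, -0.7]
grip_width: 0.0278
```

```bash
python3 - <<'E'
from h import *
plan(.6026,.2775,.0185,146)
wsnap('w5.png'); a=cv2.imread('pics/w5.png'); w=cv2.resize(a[100:300,130:400],None,fx=2.,fy=2.)
snap('scene','s5_.png'); b=cv2.imread('pics/s5_.png'); b=cv2.resize(b[110:210,170:270],None,fx=4,fy=4,interpolation=cv2.INTER_CUBIC); cv2.imwrite('pics/ws5.png',np.hstack([w,b[:,:250]]))
E
```

```text
t 9.5 eef [0.6025 0.2781 0.0178] yawz 146.1 tilt [ 0.002 -0.003 -1.   ] j [ 0.42  0.69  1.62 -0.01  0.83 -2.13] w 0.0278 F [-0.3 -0.8 -0.7]
 turn 0.1  shift now(mm) [-0.7  0.5 -0.4]  after turn [-0.7  0.5 -0.4]
```

View pics/ws5.png

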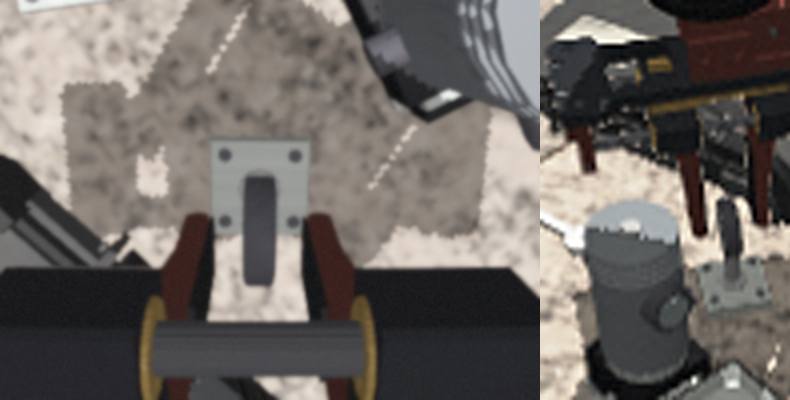

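Now the fingers straddle the ring (tips at about mid-ring in the scene view). Closing.

>>> arm_command --commands '[[[0, 0, 0], 0, 0], [[0, 0, 0], 0, 0], [[0, 0, 0], 0, 0], [[0, 0, 0], 0, 0], [[0, 0, 0], 0, 0], [[0, 0, 0], 0, 0]]'

```text
t: 10.35
eef_pos: [0.6029, 0.2783, 0.0186]
ee_rot: [-0.206, 0.678, -0.207, -0.675]
force: [-0.7, 0.0, 0.6]
grip_width: 0.01
```

>>> arm_command --commands '[[[-5, 0, 0], 0, 0], [[-15, 0, 0], 0, 0], [[-25, 0, 0], 0, 0], [[-25, 0, 0], 0, 0], [[-25, 0, 0], 0, 0], [[-25, 0, 0], 0, 0], [[-15, 0, 0], 0, 0], [[0, 0, 0], 8, 0], [[0, 0, 0], 9, 0], [[0, 0, 0], 9, 0], [[0, 0, 0], 9, 0], [[0, 0, 0], 9, 0], [[0, 0, 0], 9, 0], [[0, 0, 0], 5, 0], [[0, 0, 0], 0, 0]]'

```text
t: 12.22
eef_pos: [0.6022, 0.2786, 0.1674]
ee_rot: [0.518, -0.485, 0.515, 0.481]
force: [0.1, 0.2, -1.2]
grip_width: 0.0093
```

```bash
python3 - <<'E'
from h import *
plan(.5062,.1785,.15,83.85)
E
```

```text
t 12.22 eef [0.6022 0.2786 0.1674] yawz 86.2 tilt [ 0.007 -0.001 -1.   ] j [ 0.42  0.5   1.56 -0.    1.08 -1.09] w 0.0093 F [ 0.1  0.2 -1.2]
 turn 2.4  shift now(mm) [  16.9   89.3 -106.2]  after turn [  16.9   84.9 -109.8]
```

>>> arm_command --commands '[[[0, 10, -12], 2.4, 0], [[0, 18, -24], 0, 0], [[0, 20, -26], 0, 0], [[0, 18, -24], 0, 0], [[0, 10, -12], 0, 0], [[0, 4, -5], 0, 0], [[0, 0, 0], 0, 0], [[0, 0, 0], 0, 0]]'

```text
t: 13.22
eef_pos: [0.5068, 0.1797, 0.1674]
ee_rot: [0.528, -0.474, 0.525, 0.47]
force: [-0.0, 0.2, -1.6]
grip_width: 0.0096
```

```bash
python3 - <<'E'
from h import *
plan(.5062,.1785,.15,83.85)
wsnap('w6.png'); a=cv2.imread('pics/w6.png'); w=cv2.resize(a[60:300,130:400],None,fx=2.,fy=2.)
snap('scene','s6_.png'); b=cv2.imread('pics/s6_.png'); b=cv2.resize(b[110:230,170:270],None,fx=4,fy=4,interpolation=cv2.INTER_CUBIC); cv2.imwrite('pics/ws6.png',np.hstack([w,b[:,:250]]))
E
```

```text
t 13.22 eef [0.5068 0.1797 0.1674] yawz 83.7 tilt [ 0.008 -0.001 -1.   ] j [ 0.32  0.32  1.84 -0.    0.97 -1.14] w 0.0096 F [-0.   0.2 -1.6]
 turn -0.1  shift now(mm) [17.4  0.6 -1.2]  after turn [17.4  0.6 -1.2]
```

View pics/ws6.png

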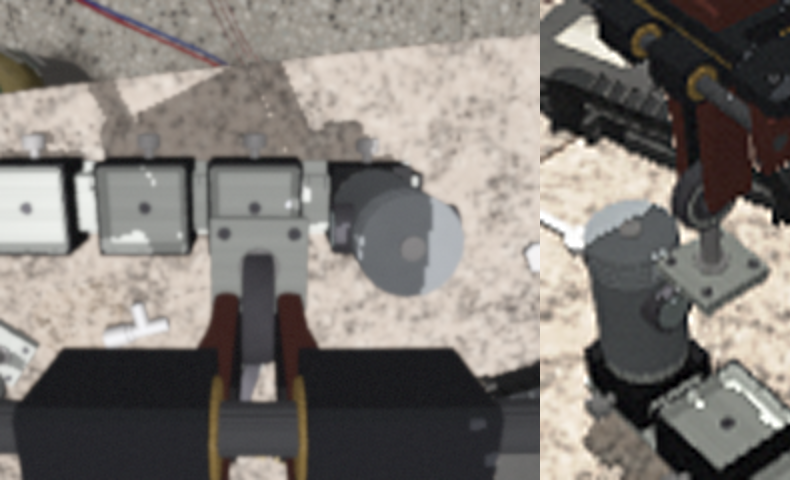

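```bash
python3 - <<'E'
from h import *
np.set_printoptions(precision=4,suppress=True)
im=cam('w6.png')
f=lambda c:(np.array(c,float)+.5)/2-.5+[130,60]
print('seats wrist',atz(im,f([(254,208),(144.5,208),(26.5,208)]),.04))
# foot top corners measured at z = eefz-.0184+.010
p=atz(im,f([(211,218),(307,218),(307,315),(212,315)]),.1674-.0184+.01)
s=monitor.sense();R=Rt(s); q=(p-s['eef_pos'])@R; print('foot in tool mm',q*1e3, 'centre of front edge',q[:2].mean(0)*1e3)
E
```

```text
seats wrist [[0.5004 0.1777 0.04  ]
 [0.4929 0.1098 0.04  ]
 [0.4845 0.0356 0.04  ]]
foot in tool mm [[  8.1132  26.1012 -18.8418]
 [  8.0915  26.0897  19.2689]
 [  8.3993 -15.3745  20.283 ]
 [  8.422  -15.3648 -19.4197]] centre of front edge [ 8.1024 26.0955  0.2135]
```

>>> arm_command --commands '[[[12, 0, -1], 0, 0], [[20, 0, -1], 0, 0], [[22, 0, 0], 0, 0], [[20, 0, 0], 0, 0], [[12, 0, 0], 0, 0], [[5, 0, 0], 0, 0], [[0, 0, 0], 0, 0], [[0, 0, 0], 0, 0]]'

```text
t: 14.32
eef_pos: [0.508, 0.1786, 0.0704]
ee_rot: [0.528, -0.474, 0.525, 0.47]
force: [-0.3, -0.1, -1.1]
grip_width: 0.0095
```

```bash
cat > look.py <<'E'
from h import *
import sys
n,x,y,z,a=sys.argv[1],*map(float,sys.argv[2:6])
plan(x,y,z,a)
wsnap('w%s.png'%n); w=cv2.imread('pics/w%s.png'%n); w=cv2.resize(w[60:300,130:400],None,fx=2.,fy=2.,interpolation=cv2.INTER_CUBIC)
snap('scene','s%s.png'%n); b=cv2.imread('pics/s%s.png'%n)
u,v=map(int,sys.argv[6:8]); b=cv2.resize(b[v-60:v+60,u-31:u+31],None,fx=4,fy=4,interpolation=cv2.INTER_CUBIC)
cv2.imwrite('pics/ws%s.png'%n,np.hstack([w,b]))
E
python3 look.py 7 .5062 .1778 .0584 83.85 217 205
```

```text
t 14.32 eef [0.508  0.1786 0.0704] yawz 83.8 tilt [ 0.007 -0.001 -1.   ] j [ 0.32  0.46  1.9  -0.01  0.77 -1.14] w 0.0095 F [-0.3 -0.1 -1.1]
 turn -0.0  shift now(mm) [12.   1.8 -0.9]  after turn [12.   1.8 -0.9]
```

View pics/ws7.png

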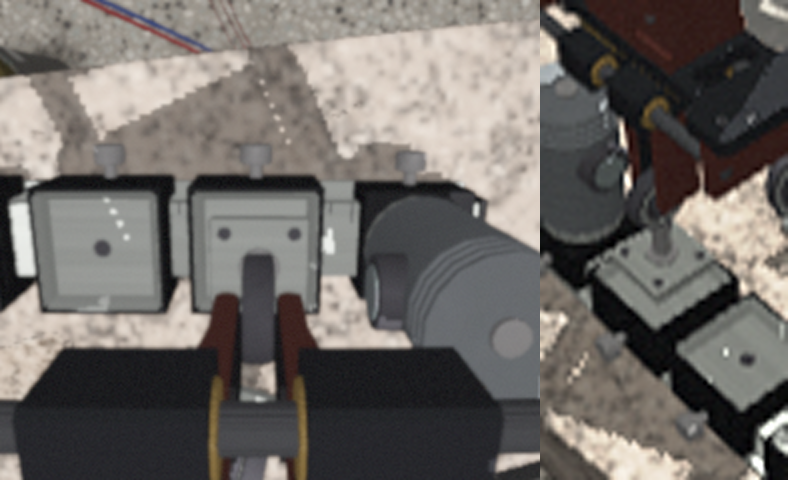

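>>> arm_command --commands '[[[3, 1, -0.5], 0, 0], [[4, 0.5, 0], 0, 0], [[3, 0, 0], 0, 0], [[2, 0, 0], 0, 0], [[0, 0, 0], 0, 0], [[0, 0, 0], 0, 0]]'

```text
t: 15.18
eef_pos: [0.5071, 0.1784, 0.0588]
ee_rot: [0.528, -0.475, 0.524, 0.47]
force: [-0.7, 0.2, 0.3]
grip_width: 0.0097
```

```bash
python3 look.py 8 .5062 .1778 .0584 83.85 217 205
```

```text
t 15.18 eef [0.5071 0.1784 0.0588] yawz 83.8 tilt [ 0.009 -0.001 -1.   ] j [ 0.32  0.48  1.91 -0.01  0.74 -1.14] w 0.0097 F [-0.7  0.2  0.3]
 turn -0.0  shift now(mm) [ 0.4  0.9 -0.7]  after turn [ 0.4  0.9 -0.7]
```

View pics/ws8.png

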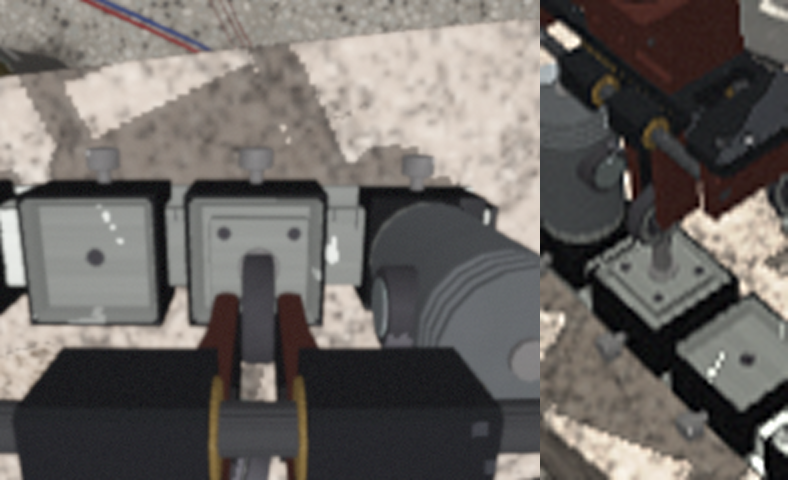

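>>> arm_command --commands '[[[1.5, 0.5, -0.5], 0, 0], [[1, 0, 0], 0, 0], [[0, 0, 0], 0, 0], [[0, 0, 0], 0, 14], [[0, 0, 0], 0, 22], [[0, 0, 0], 0, 28], [[0, 0, 0], 0, 28], [[0, 0, 0], 0, 28]]'

```text
t: 16.27
eef_pos: [0.508, 0.1789, 0.0584]
ee_rot: [0.53, -0.475, 0.523, 0.47]
force: [-0.1, -0.7, 0.3]
grip_width: 0.028
```

```bash
python3 look.py 9 .5062 .1778 .0584 83.85 217 205
```

```text
t 16.27 eef [0.508  0.1789 0.0584] yawz 83.8 tilt [ 0.012  0.001 -1.   ] j [ 0.32  0.48  1.91 -0.    0.74 -1.14] w 0.028 F [-0.1 -0.7  0.3]
 turn -0.1  shift now(mm) [-0.1  1.6 -1.2]  after turn [-0.1  1.7 -1.2]
```

View pics/ws9.png

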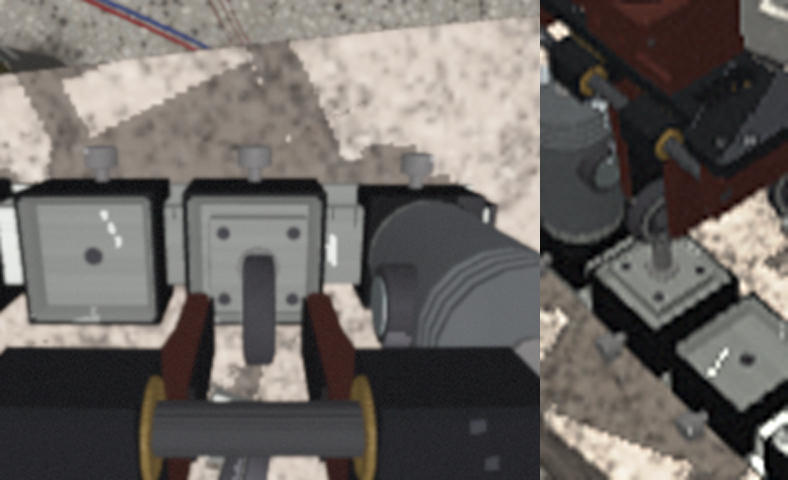

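>>> arm_command --commands '[[[-6, 0, 0], 0, 28], [[-15, 0, 0], 0, 28], [[-25, 0, 0], 0, 28], [[-25, 0, 0], 0, 30], [[-20, 0, 0], 0, 32], [[-8, -10, -8], 6, 32], [[0, -20, -15], 8, 32], [[0, -30, -15], 8, 32], [[0, -30, -20], 1, 32], [[0, -30, -20], 0, 32], [[0, -20, -10], 0, 32], [[0, -10, -5], 0, 32], [[0, 0, 0], 0, 32], [[0, 0, 0], 0, 32]]'

```text
t: 18.12
eef_pos: [0.6109, 0.0321, 0.1752]
ee_rot: [0.62, -0.357, 0.604, 0.352]
force: [-0.1, -1.1, 0.4]
grip_width: 0.0326
```

```bash
python3 look.py 10 .6674 .0775 .10 60.5 217 205;  python3 - <<'E'
from h import *
import ovw
ovw.overlay('w10.png','w10o.png',(0,0,512,250),1.5,cam('w10.png'))
E
```

```text
t 18.12 eef [0.6109 0.0321 0.1752] yawz 60.2 tilt [ 0.023  0.004 -1.   ] j [ 0.03  0.4   1.69  0.    1.03 -1.02] w 0.0326 F [-0.1 -1.1  0.4]
 turn -0.3  shift now(mm) [ 76.6 -25.   66.4]  after turn [ 76.6 -25.4  66.2]
```

View pics/w10o.png

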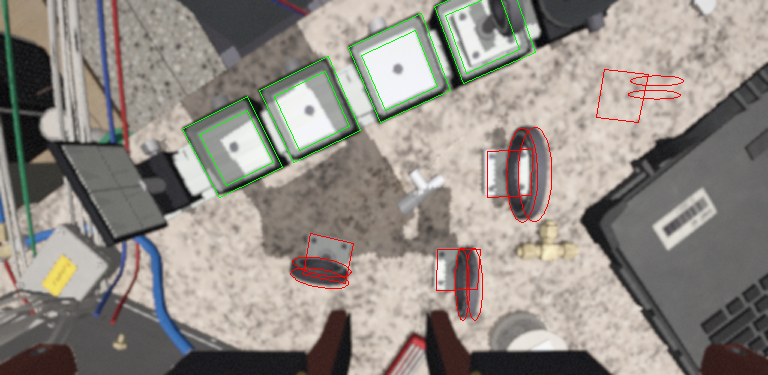

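View pics/ws10.png

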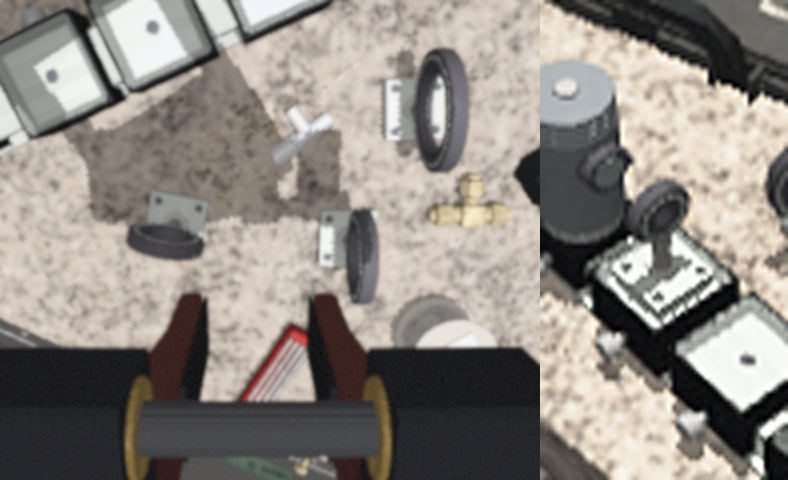

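>>> arm_command --commands '[[[0, -5, 12], 0, 32], [[0, -7, 18], 0, 32], [[8, -6, 16], 0, 32], [[18, -4, 10], 0, 32], [[20, -2, 5], 0, 32], [[15, 0, 2], 0, 32], [[8, 0, 0], 0, 32], [[0, 0, 0], 0, 32], [[0, 0, 0], 0, 32]]'

```text
t: 19.35
eef_pos: [0.6667, 0.0798, 0.1003]
ee_rot: [0.618, -0.357, 0.605, 0.353]
force: [0.6, -1.1, 0.4]
grip_width: 0.0323
```

```bash
python3 look.py 11 .6674 .0775 .031 60.5 217 205;  python3 - <<'E'
from h import *
import ovw
ovw.overlay('w11.png','w11o.png',(130,60,400,300),2.9,cam('w11.png'))
E
```

```text
t 19.35 eef [0.6667 0.0798 0.1003] yawz 60.3 tilt [ 0.019  0.004 -1.   ] j [ 0.1   0.58  1.59  0.    0.95 -0.95] w 0.0323 F [ 0.6 -1.1  0.4]
 turn -0.2  shift now(mm) [69.3 -0.7 -2.5]  after turn [69.3 -0.7 -2.5]
```

View pics/w11o.png

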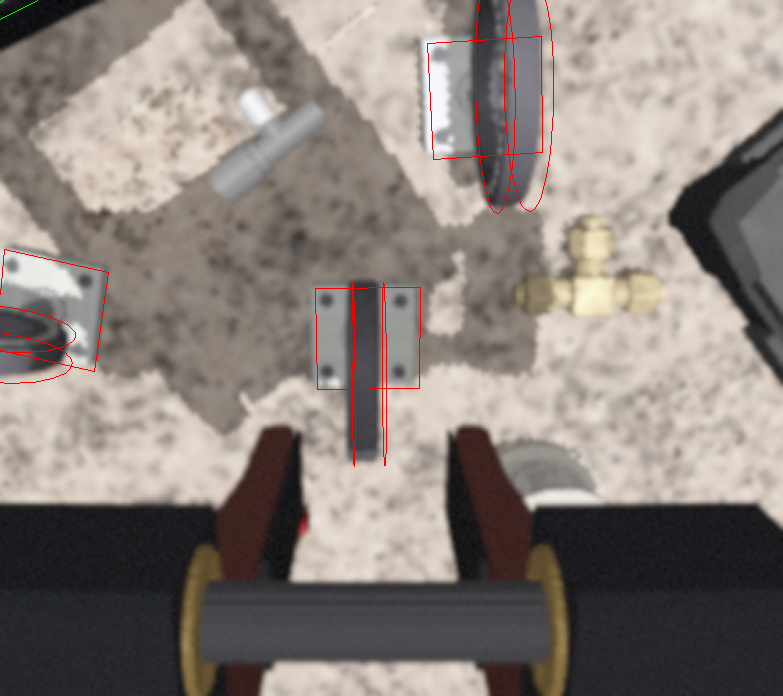

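>>> arm_command --commands '[[[10, 0, -1], 0, 32], [[16, 0, -1], 0, 32], [[16, 0, -1], 0, 32], [[12, 0, 0], 0, 32], [[6, 0, 0], 0, 32], [[2, 0, 0], 0, 32], [[0, 0, 0], 0, 32]]'

```text
t: 20.32
eef_pos: [0.6665, 0.0771, 0.0341]
ee_rot: [0.618, -0.357, 0.605, 0.353]
force: [-0.5, 0.1, 0.9]
grip_width: 0.0318
```

```bash
python3 look.py 12 .6665 .076 .031 60.5 295 175
```

```text
t 20.32 eef [0.6665 0.0771 0.0341] yawz 60.3 tilt [ 0.019  0.004 -1.   ] j [ 0.1   0.66  1.62  0.    0.84 -0.96] w 0.0318 F [-0.5  0.1  0.9]
 turn -0.2  shift now(mm) [ 3.1 -0.5 -1. ]  after turn [ 3.1 -0.5 -1. ]
```

View pics/ws12.png

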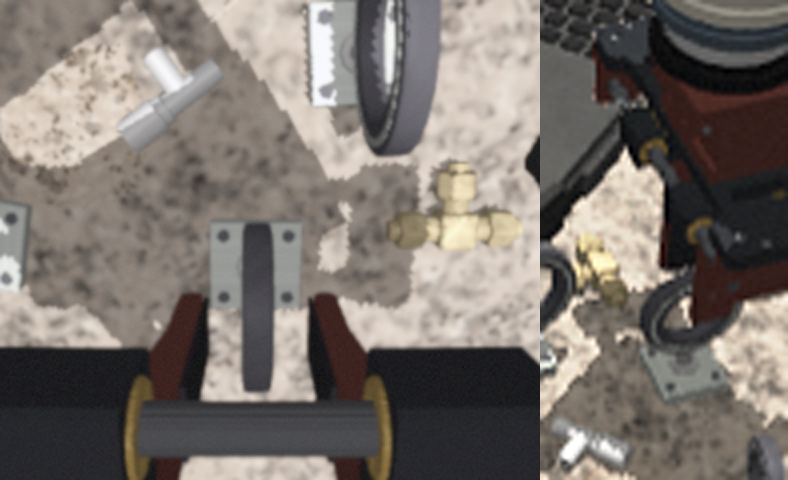

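Ring 60 is centred between the fingers at (257,305). I'll ease 3 mm lower and close.

>>> arm_command --commands '[[[3, 0, 0], 0, 24], [[0, 0, 0], 0, 12], [[0, 0, 0], 0, 0], [[0, 0, 0], 0, 0], [[0, 0, 0], 0, 0], [[0, 0, 0], 0, 0]]'

```text
t: 21.18
eef_pos: [0.6674, 0.0773, 0.0323]
ee_rot: [0.619, -0.358, 0.604, 0.352]
force: [0.0, 0.2, -0.5]
grip_width: 0.0101
```

```bash
python3 look.py 13 .4905 .0362 .17 83.85 295 175
```

```text
t 21.18 eef [0.6674 0.0773 0.0323] yawz 60.3 tilt [ 0.022  0.004 -1.   ] j [ 0.1   0.67  1.62  0.    0.83 -0.96] w 0.0101 F [ 0.   0.2 -0.5]
 turn -23.6  shift now(mm) [-141.6  130.9 -121.4]  after turn [-141.6  168.5  -58.9]
```

>>> arm_command --commands '[[[-5, 0, 0], 0, 0], [[-15, 0, 0], 0, 0], [[-25, 0, 0], 0, 0], [[-25, 0, 0], 0, 0], [[-20, 0, 0], -6, 0], [[-8, 0, 0], -8, 0], [[0, 0, 0], -7, 0], [[0, 12, -4], 0, 0], [[0, 25, -9], 0, 0], [[0, 28, -10], 0, 0], [[0, 28, -10], 0, 0], [[0, 25, -9], 0, 0], [[0, 20, -6], 0, 0], [[0, 10, -4], 0, 0], [[0, 0, 0], 0, 0], [[0, 0, 0], 0, 0]]'

```text
t: 23.28
eef_pos: [0.502, 0.0457, 0.1387]
ee_rot: [0.547, -0.463, 0.531, 0.453]
force: [-0.8, 0.4, -2.5]
grip_width: 0.0099
```

```bash
python3 look.py 14 .486 .0362 .1223 83.85 267 205
```

```text
t 23.27 eef [0.502  0.0457 0.1387] yawz 80.7 tilt [ 0.026  0.004 -1.   ] j [ 0.07  0.3   1.95  0.    0.86 -1.35] w 0.0099 F [-0.8  0.4 -2.5]
 turn -3.1  shift now(mm) [ 16.   14.6 -12.1]  after turn [ 16.   15.3 -11.3]
```

View pics/ws14.png

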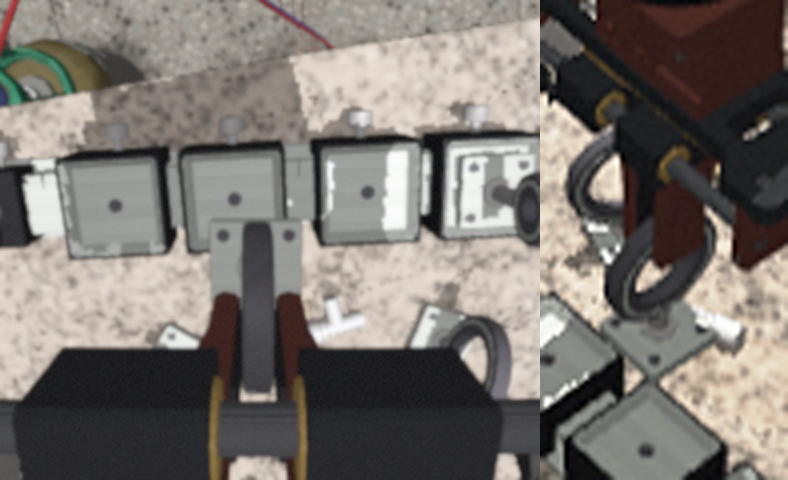

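```bash
cat > ft.py <<'E'
from h import *
import sys
np.set_printoptions(precision=4,suppress=True)
def run(n,corn,z,holes):
    im=cam('w%s.png'%n); f=lambda c:(np.array(c,float)+.5)/2-.5+[130,60]
    # pose from camera extrinsics
    T=np.eye(4);T[:3,:3]=im['R'];T[:3,3]=im['t']; TT=np.linalg.inv(im['T_tool_cam']@T)
    R=TT[:3,:3];e=TT[:3,3]
    p=atz(im,f(corn),e[2]-z+.01); q=(p-e)@R*1e3; print('foot corners tool',q)
    c=q.mean(0)-[0,20,0]; print('centre tool y,z',c[1:])
    print('holes world',atz(im,f(holes),.04))
    print('foot c world',e+R@np.r_[q[0,0],c[1:]]*1 if 0 else e+R@(np.r_[q[0,0],c[1:]]/1e3))
E
python3 - <<'E'
from ft import run
run('14',[(211,221),(302,221)],.0323,[(234,199),(115.5,205.5),(367,192)])
E
```

```text
foot corners tool [[ 21.5866  22.0453 -20.0957]
 [ 21.9158  21.9637  18.4364]]
centre tool y,z [ 2.0045 -0.8296]
holes world [[ 0.4847  0.0355  0.04  ]
 [ 0.4773 -0.0314  0.04  ]
 [ 0.4929  0.1101  0.04  ]]
foot c world [0.5004 0.0453 0.1171]
```

>>> arm_command --commands '[[[0, 4, -3], -3, 0], [[0, 5, -4], 0, 0], [[4, 4, -2.5], 0, 0], [[10, 1, -1], 0, 0], [[14, 0, 0], 0, 0], [[14, 0, 0], 0, 0], [[8, 0, 0], 0, 0], [[3, 0, 0], 0, 0], [[0, 0, 0], 0, 0], [[0, 0, 0], 0, 0]]'

```text
t: 24.62
eef_pos: [0.4891, 0.0372, 0.0802]
ee_rot: [0.534, -0.476, 0.519, 0.467]
force: [0.5, -0.3, -2.5]
grip_width: 0.0096
```

```bash
python3 look.py 15 .4862 .0363 .0723 83.85 267 235
```

```text
t 24.62 eef [0.4891 0.0372 0.0802] yawz 83.7 tilt [ 0.025  0.004 -1.   ] j [ 0.05  0.38  2.01  0.    0.72 -1.41] w 0.0096 F [ 0.5 -0.3 -2.5]
 turn -0.2  shift now(mm) [ 7.9  3.  -1.3]  after turn [ 7.9  3.  -1.2]
```

View pics/ws15.png

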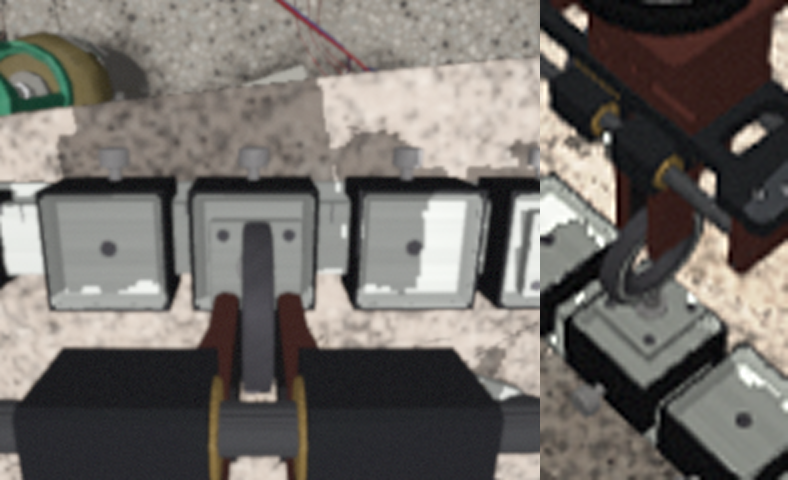

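>>> arm_command --commands '[[[2, 1, -0.5], 0, 0], [[3, 1, -0.5], 0, 0], [[3, 0.5, 0], 0, 0], [[1.5, 0, 0], 0, 0], [[0, 0, 0], 0, 0], [[0, 0, 0], 0, 0]]'

```text
t: 25.48
eef_pos: [0.4883, 0.036, 0.0724]
ee_rot: [0.535, -0.477, 0.518, 0.466]
force: [0.5, -0.0, -1.4]
grip_width: 0.0095
```

```bash
python3 look.py 16 .4862 .0363 .0723 83.85 267 235
```

```text
t 25.48 eef [0.4883 0.036  0.0724] yawz 83.7 tilt [ 0.029  0.004 -1.   ] j [ 0.05  0.39  2.02  0.    0.7  -1.42] w 0.0095 F [ 0.5 -0.  -1.4]
 turn -0.2  shift now(mm) [0.  2.1 0. ]  after turn [0.  2.1 0. ]
```

View pics/ws16.png

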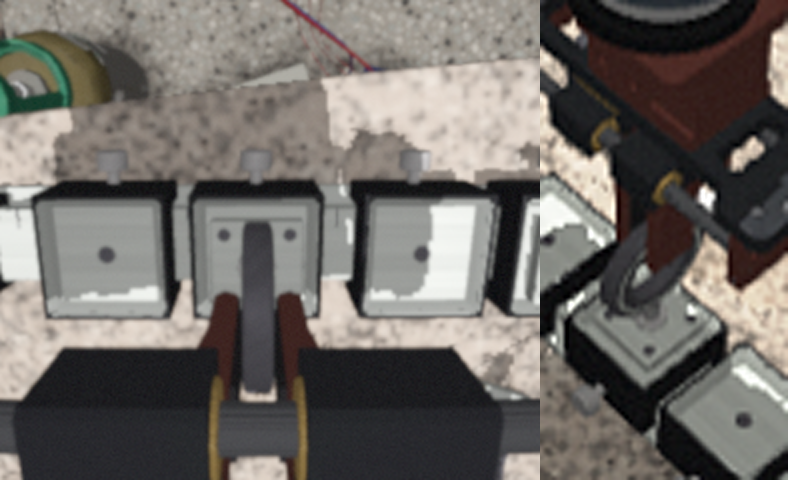

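>>> arm_command --commands '[[[1.5, 0.8, 0], 0, 0], [[1.5, 0.5, 0], 0, 0], [[0, 0, 0], 0, 0], [[0, 0, 0], 0, 0]]'

```text
t: 26.08
eef_pos: [0.4894, 0.0361, 0.0723]
ee_rot: [0.536, -0.479, 0.517, 0.465]
force: [0.9, 0.3, -0.6]
grip_width: 0.0099
```

```bash
python3 look.py 17 .4862 .0363 .0723 83.85 267 235
```

```text
t 26.07 eef [0.4894 0.0361 0.0723] yawz 83.7 tilt [ 0.033  0.004 -0.999] j [ 0.05  0.39  2.02  0.    0.69 -1.42] w 0.0099 F [ 0.9  0.3 -0.6]
 turn -0.2  shift now(mm) [-0.1  3.2 -0.1]  after turn [-0.1  3.2 -0.1]
```

View pics/ws17.png

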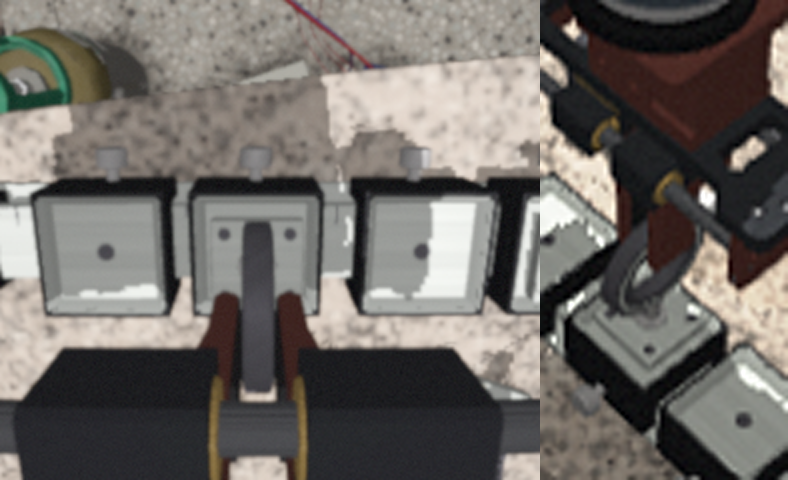

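>>> arm_command --commands '[[[0, 0, 0], 0, 13], [[0, 0, 0], 0, 18], [[0, 0, 0], 0, 26], [[0, 0, 0], 0, 30], [[0, 0, 0], 0, 30], [[-5, 0, 0], 0, 30], [[-12, 0, 0], 0, 30]]'

```text
t: 27.05
eef_pos: [0.488, 0.036, 0.089]
ee_rot: [0.536, -0.478, 0.518, 0.465]
force: [-0.2, 0.0, 0.3]
grip_width: 0.03
```

```bash
python3 look.py 18 .4862 .0363 .17 83.85 267 235
```

```text
t 27.05 eef [0.488 0.036 0.089] yawz 83.7 tilt [ 0.03   0.003 -1.   ] j [ 0.05  0.36  2.02  0.    0.73 -1.41] w 0.03 F [-0.2  0.   0.3]
 turn -0.2  shift now(mm) [-81.   -0.6   0.6]  after turn [-81.   -0.6   0.6]
```

View pics/ws18.png

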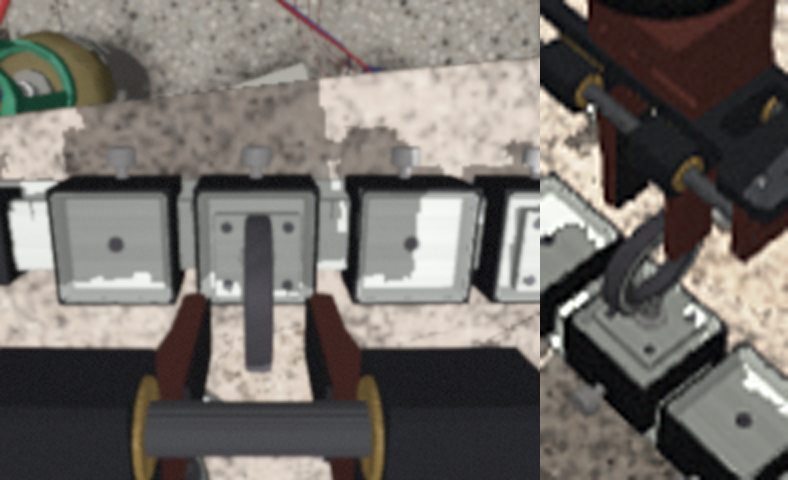

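>>> arm_command --commands '[[[-20, 0, 0], 0, 30], [[-25, 0, 0], 0, 30], [[-20, 0, 0], 0, 32], [[-8, 0, 0], 6, 32], [[0, 0, 0], 8, 32], [[0, -3, 10], 6, 32], [[0, -9, 25], 0, 32], [[0, -9, 27], 0, 32], [[0, -9, 27], 0, 32], [[0, -9, 27], 0, 32], [[0, -8, 22], 0, 32], [[0, -4, 12], 0, 32], [[0, -2, 5], 0, 32], [[0, 0, 0], 0, 32], [[0, 0, 0], 0, 32]]'

```text
t: 29.02
eef_pos: [0.6061, 0.1529, 0.1746]
ee_rot: [0.615, -0.375, 0.591, 0.363]
force: [0.6, 0.1, 0.1]
grip_width: 0.0316
```

```bash
python3 look.py 19 .6103 .1567 .11 64 257 185;  python3 - <<'E'
from h import *
import ovw
ovw.overlay('w19.png','w19o.png',(130,60,400,300),2.9,cam('w19.png'))
E
```

```text
t 29.02 eef [0.6061 0.1529 0.1746] yawz 63.0 tilt [ 0.039  0.003 -0.999] j [ 0.23  0.42  1.67 -0.01  1.02 -0.86] w 0.0316 F [0.6 0.1 0.1]
 turn -1.0  shift now(mm) [64.7  0.1  3.9]  after turn [64.7  0.1  3.9]
```

View pics/w19o.png

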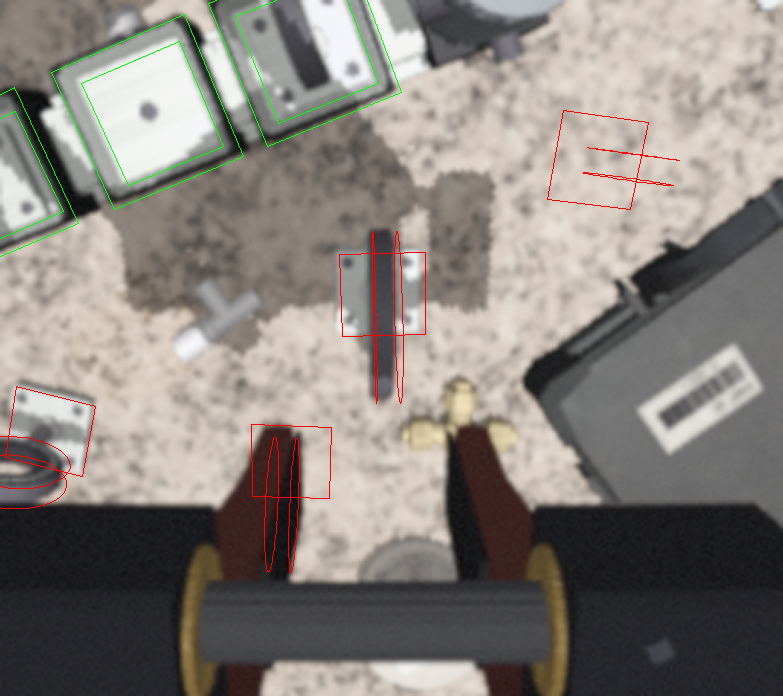

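```bash
python3 - <<'E'
from h import *
plan(.6105,.157,.0366,63)
E
```

```text
t 29.12 eef [0.6062 0.1529 0.1746] yawz 62.9 tilt [ 0.039  0.004 -0.999] j [ 0.23  0.42  1.67 -0.01  1.02 -0.86] w 0.032 F [-0.   0.2  0.1]
 turn -0.1  shift now(mm) [138.1   2.7   2.7]  after turn [138.1   2.7   2.7]
```

>>> arm_command --commands '[[[15, 1, 1], 0, 32], [[28, 0.5, 1], 0, 32], [[30, 0.5, 1], 0, 32], [[28, 0, 0], 0, 32], [[18, 0, 0], 0, 32], [[8, 0, 0], 0, 32], [[2, 0, 0], 0, 32]]'

```text
t: 30.0
eef_pos: [0.6096, 0.1561, 0.0387]
ee_rot: [0.615, -0.375, 0.591, 0.363]
force: [0.1, 0.3, -0.2]
grip_width: 0.0317
```

```bash
python3 look.py 20 .6105 .157 .0366 63 257 160
```

```text
t 30.0 eef [0.6096 0.1561 0.0387] yawz 62.9 tilt [ 0.038  0.003 -0.999] j [ 0.23  0.6   1.73 -0.01  0.77 -0.86] w 0.0317 F [ 0.1  0.3 -0.2]
 turn -0.1  shift now(mm) [ 2.2 -0.3  1.2]  after turn [ 2.2 -0.3  1.2]
```

View pics/ws20.png

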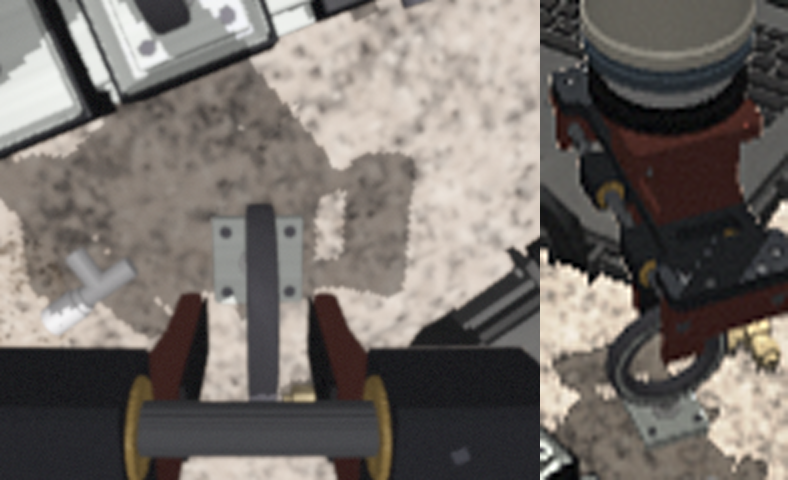

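Ring 72 is between the fingers at (260,300), about 1.3 mm off centre. Small nudge, then close.

>>> arm_command --commands '[[[2, 0, 1], 0, 24], [[0, 0, 0], 0, 12], [[0, 0, 0], 0, 0], [[0, 0, 0], 0, 0], [[0, 0, 0], 0, 0], [[-5, 0, 0], 0, 0], [[-15, 0, 0], 0, 0]]'

```text
t: 30.98
eef_pos: [0.6096, 0.1571, 0.0589]
ee_rot: [0.616, -0.375, 0.591, 0.362]
force: [0.5, -0.4, -1.8]
grip_width: 0.0096
```

```bash
python3 look.py 21 .479 -.031 .18 83.85 257 160
```

```text
t 30.98 eef [0.6096 0.1571 0.0589] yawz 62.9 tilt [ 0.039  0.003 -0.999] j [ 0.24  0.57  1.73 -0.01  0.8  -0.86] w 0.0096 F [ 0.5 -0.4 -1.8]
 turn -21.0  shift now(mm) [-126.8   26.3 -224.3]  after turn [-126.8  104.8 -200.1]
```

View pics/ws21.png

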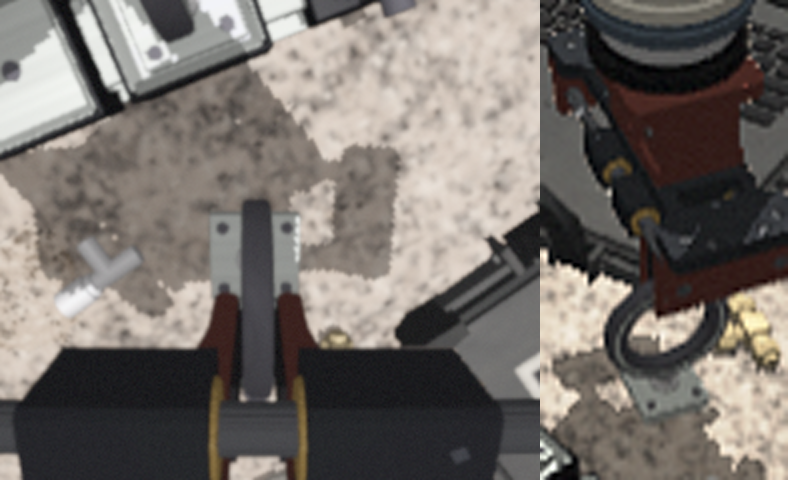

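>>> arm_command --commands '[[[-25, 0, 0], -4, 0], [[-30, 0, 0], -7, 0], [[-30, 0, 0], -7, 0], [[-25, 0, 0], -3, 0], [[-12, 5, -10], 0, 0], [[0, 12, -22], 0, 0], [[0, 15, -28], 0, 0], [[0, 15, -28], 0, 0], [[0, 15, -28], 0, 0], [[0, 15, -28], 0, 0], [[0, 12, -25], 0, 0], [[0, 8, -15], 0, 0], [[0, 3, -6], 0, 0], [[0, 0, 0], 0, 0]]'

```text
t: 32.83
eef_pos: [0.4782, -0.0304, 0.1797]
ee_rot: [0.538, -0.481, 0.514, 0.464]
force: [-0.2, 0.4, -1.3]
grip_width: 0.0098
```

```bash
python3 look.py 22 .479 -.031 .13 83.85 290 235
```

```text
t 32.83 eef [ 0.4782 -0.0304  0.1797] yawz 83.9 tilt [ 0.042  0.004 -0.999] j [-0.09  0.2   1.98  0.01  0.93 -1.56] w 0.0098 F [-0.2  0.4 -1.3]
 turn 0.0  shift now(mm) [49.7  1.2 -0.9]  after turn [49.7  1.2 -0.9]
```

View pics/ws22.png

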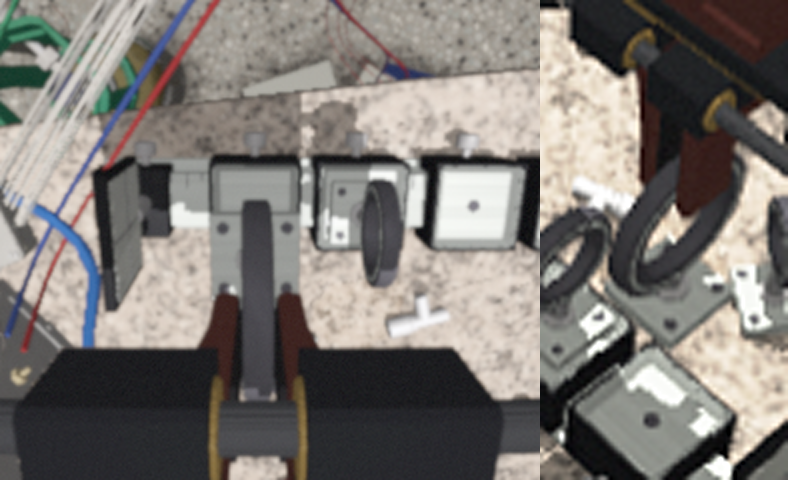

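```bash
python3 - <<'E'
from ft import run
run('22',[(210.5,212.5),(301.5,212.5)],.0375,[(473,206)])
from h import *
plan(.4788,-.0306,.085,83.85)
E
```

```text
foot corners tool [[ 26.3163  24.7526 -20.6314]
 [ 26.6624  24.6723  18.5654]]
centre tool y,z [ 4.7124 -1.033 ]
holes world [[0.4931 0.1101 0.04  ]]
foot c world [ 0.4745 -0.0308  0.1532]
t 32.92 eef [ 0.4786 -0.03    0.1797] yawz 84.0 tilt [ 0.042  0.004 -0.999] j [-0.09  0.2   1.98  0.01  0.93 -1.56] w 0.0099 F [-0.6  0.1 -1.7]
 turn 0.1  shift now(mm) [94.7  3.7 -1.4]  after turn [94.7  3.7 -1.4]
```

```bash
python3 - <<'E'
from ft import run
run('20',[(212.5,217.5),(302.5,216.5)],.0387,[(473,206)])
run('21',[(209.5,213.5),(299,212.5)],.0375,[(473,206)])
import cv2,numpy as np
L=[cv2.resize(cv2.imread(f'pics/w{n}.png')[155:220,225:290],None,fx=6,fy=6,interpolation=cv2.INTER_CUBIC) for n in(20,22)]
cv2.imwrite('pics/cmp.png',np.hstack(L))
E
```

```text
foot corners tool [[ 27.5857  22.1475 -20.0384]
 [ 28.3758  22.4158  19.0689]]
centre tool y,z [ 2.2817 -0.4848]
holes world [[0.6177 0.2437 0.04  ]]
foot c world [0.6085 0.1568 0.0111]
foot corners tool [[ 26.2637  24.1889 -21.1781]
 [ 27.0688  24.4544  17.409 ]]
centre tool y,z [ 4.3216 -1.8846]
holes world [[0.6258 0.2505 0.04  ]]
foot c world [0.6059 0.1575 0.0325]
```

View pics/cmp.png

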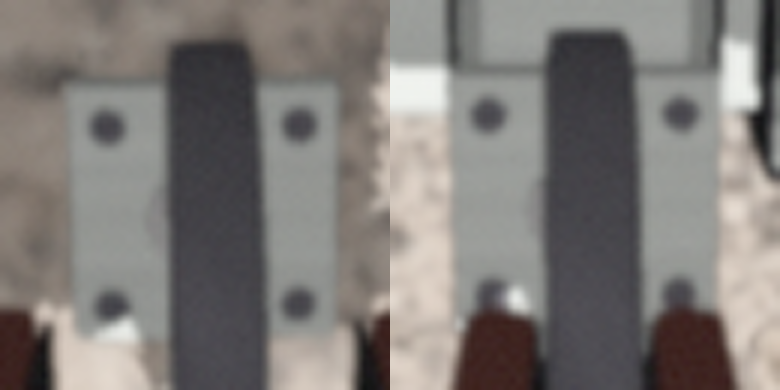

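```bash
python3 - <<'E'
from h import *
plan(.4814,-.031,.0895,83.85)
E
```

```text
t 32.92 eef [ 0.4786 -0.03    0.1797] yawz 84.0 tilt [ 0.042  0.004 -0.999] j [-0.09  0.2   1.98  0.01  0.93 -1.56] w 0.0099 F [-0.6  0.1 -1.7]
 turn 0.1  shift now(mm) [90.3  0.9 -1.5]  after turn [90.3  0.9 -1.5]
```

>>> arm_command --commands '[[[12, 0.5, -0.5], 0, 0], [[22, 0, -0.5], 0, 0], [[24, 0, 0], 0, 0], [[18, 0, 0], 0, 0], [[9, 0, 0], 0, 0], [[3, 0, 0], 0, 0], [[0, 0, 0], 0, 0]]'

```text
t: 33.8
eef_pos: [0.4836, -0.0279, 0.0864]
ee_rot: [0.537, -0.483, 0.512, 0.465]
force: [0.7, -0.3, -2.1]
grip_width: 0.0097
```

```bash
python3 look.py 23 .4814 -.031 .0775 83.85 285 255
```

```text
t 33.8 eef [ 0.4836 -0.0279  0.0864] yawz 84.2 tilt [ 0.043  0.005 -0.999] j [-0.09  0.36  2.04  0.01  0.71 -1.57] w 0.0097 F [ 0.7 -0.3 -2.1]
 turn 0.3  shift now(mm) [ 8.8  2.3 -3.4]  after turn [ 8.8  2.3 -3.4]
```

View pics/ws23.png

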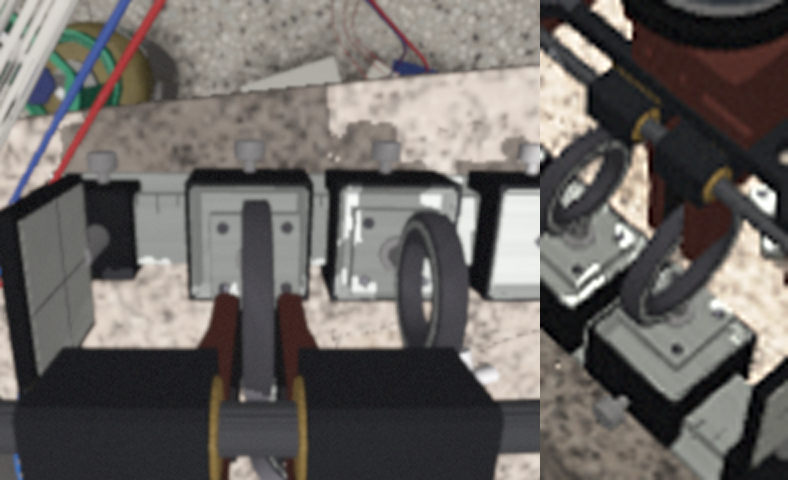

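>>> arm_command --commands '[[[0, 1, -1.5], 0, 0], [[2, 1, -1.5], 0, 0], [[3, 0, -0.5], 0, 0], [[2, 0, 0], 0, 0], [[0, 0, 0], 0, 0]]'

```text
t: 34.52
eef_pos: [0.4826, -0.0317, 0.0805]
ee_rot: [0.538, -0.484, 0.512, 0.464]
force: [-0.4, -0.4, -2.1]
grip_width: 0.0099
```

```bash
python3 look.py 24 .4814 -.031 .0775 83.85 285 255
```

```text
t 34.52 eef [ 0.4826 -0.0317  0.0805] yawz 84.2 tilt [ 0.046  0.004 -0.999] j [-0.1   0.36  2.04  0.01  0.69 -1.58] w 0.0099 F [-0.4 -0.4 -2.1]
 turn 0.3  shift now(mm) [3.  1.4 0.5]  after turn [3.  1.4 0.5]
```

View pics/ws24.png

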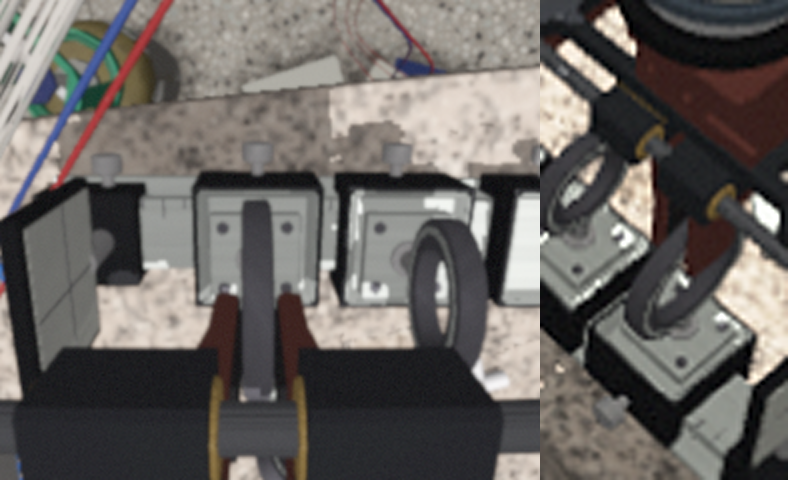

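Centred along the rail (foot at 255, carrier at 257). Lowering the last 3–4 mm, then release.

>>> arm_command --commands '[[[2, 0.7, 0.3], 0, 0], [[2, 0.5, 0], 0, 0], [[1.5, 0, 0], 0, 0], [[0, 0, 0], 0, 0], [[0, 0, 0], 0, 13], [[0, 0, 0], 0, 18], [[0, 0, 0], 0, 26], [[0, 0, 0], 0, 30], [[0, 0, 0], 0, 30]]'

```text
t: 35.75
eef_pos: [0.485, -0.0322, 0.0795]
ee_rot: [0.539, -0.486, 0.51, 0.462]
force: [0.0, 0.2, 0.6]
grip_width: 0.0298
```

```bash
python3 look.py 25 .4814 -.031 .0775 83.85 285 255
```

```text
t 35.75 eef [ 0.485  -0.0322  0.0795] yawz 84.2 tilt [ 0.053  0.003 -0.999] j [-0.1   0.37  2.04  0.01  0.68 -1.58] w 0.0298 F [0.  0.2 0.6]
 turn 0.4  shift now(mm) [1.8 3.8 0.8]  after turn [1.8 3.8 0.8]
```

View pics/ws25.png

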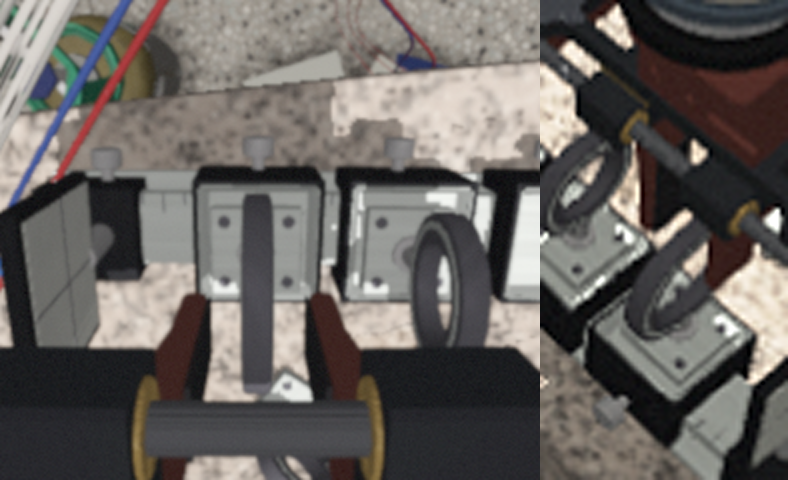

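>>> arm_command --commands '[[[-6, 0, 0], 0, 30], [[-16, 0, 0], 0, 30], [[-25, 0, 0], 0, 30], [[-28, 0, 0], -8, 32], [[-20, 0, 0], -9, 32], [[-8, -10, 0], -9, 32], [[0, -25, 0], 0, 32], [[0, -20, 0], 0, 32], [[0, -10, 0], 0, 32]]'

```text
t: 36.98
eef_pos: [0.5413, -0.0104, 0.1927]
ee_rot: [-0.412, 0.598, -0.388, -0.567]
force: [0.3, -0.2, -0.4]
grip_width: 0.0317
```

```bash
python3 - <<'E'
from h import *
plan(.5971,-.0225,.12,137.2)
import ovw
snap('scene','s26.png'); ovw.ov.Q={'36':(ovw.S4[1][0],ovw.S4[1][1],-6.15,.018,0),}
a=cv2.imread('pics/s26.png'); cv2.imwrite('pics/s26b.png',cv2.resize(a[150:320,180:350],None,fx=3.5,fy=3.5,interpolation=cv2.INTER_CUBIC))
E
```

```text
t 36.98 eef [ 0.5413 -0.0104  0.1927] yawz 111.0 tilt [ 0.055  0.002 -0.998] j [-0.04  0.27  1.85  0.01  0.97 -1.99] w 0.0317 F [ 0.3 -0.2 -0.4]
 turn -26.2  shift now(mm) [ 75.7 -43.9 -30.1]  after turn [ 75.7 -26.1 -46.3]
```

View pics/s26b.png

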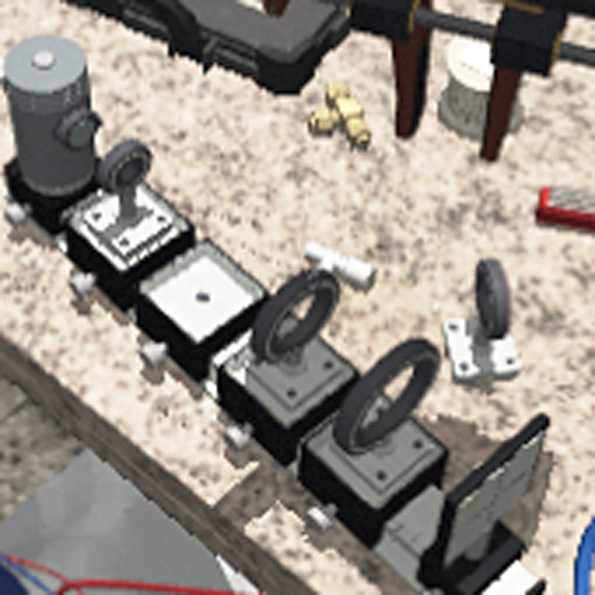

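>>> arm_command --commands '[[[0, 0, 0], 8, 32], [[0, 0, 0], 10, 32], [[0, 0, 0], 10, 32], [[0, 0, 0], 10, 32], [[0, 0, 0], 10, 32], [[0, 0, 0], 10, 32], [[0, 0, 0], 10, 32], [[0, 0, 0], 10, 32], [[0, 0, 0], 10, 32], [[0, 0, 0], 10, 32], [[0, 0, 0], 10, 32], [[0, 0, 0], 10, 32], [[0, 0, 0], 10, 32], [[0, 0, 0], 10, 32], [[0, 0, 0], 6, 32], [[0, 0, 0], 0, 32]]'

```text
t: 39.02
eef_pos: [0.5297, -0.0128, 0.1911]
ee_rot: [0.683, 0.235, 0.655, -0.224]
force: [-0.3, -0.7, -0.3]
grip_width: 0.0321
```

```bash
python3 - <<'E'
from h import *
plan(.5971,-.0225,.12,-42.8)
E
```

```text
t 39.02 eef [ 0.5297 -0.0128  0.1911] yawz -37.8 tilt [ 0.043  0.002 -0.999] j [-0.05  0.26  1.87  0.    0.98  0.61] w 0.0321 F [-0.3 -0.7 -0.3]
 turn 5.0  shift now(mm) [73.9 31.6 56.8]  after turn [73.9 36.4 53.9]
```

>>> arm_command --commands '[[[5, 6, 9], 5, 32], [[10, 9, 14], 0, 32], [[12, 9, 14], 0, 32], [[12, 7, 10], 0, 32], [[10, 4, 5], 0, 32], [[5, 1, 2], 0, 32], [[0, 0, 0], 0, 32]]'

```text
t: 39.9
eef_pos: [0.5979, -0.0228, 0.1359]
ee_rot: [0.673, 0.26, 0.647, -0.248]
force: [0.7, 0.7, -0.1]
grip_width: 0.0321
```

```bash
python3 look.py 27 .5971 -.0225 .0246 -42.8 320 205;  python3 - <<'E'
from h import *
import ovw
ovw.overlay('w27.png','w27o.png',(130,60,400,300),2.9,cam('w27.png'))
E
```

```text
t 39.9 eef [ 0.5979 -0.0228  0.1359] yawz -42.2 tilt [ 0.04   0.002 -0.999] j [-0.06  0.43  1.76  0.01  0.92  0.67] w 0.0321 F [ 0.7  0.7 -0.1]
 turn 0.6  shift now(mm) [111.2  -3.4  -3.9]  after turn [111.2  -3.5  -3.9]
```

View pics/w27o.png

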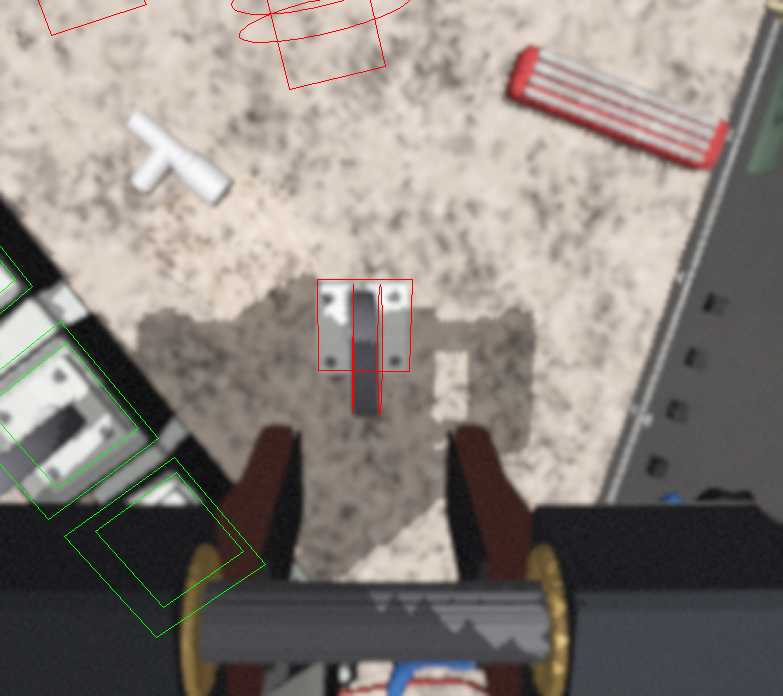

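>>> arm_command --commands '[[[14, -1, -1], 0, 32], [[24, -1, -1], 0, 32], [[26, -1, -1], 0, 32], [[22, 0, -0.5], 0, 32], [[14, 0, 0], 0, 32], [[6, 0, 0], 0, 32], [[2, 0, 0], 0, 32]]'

```text
t: 40.88
eef_pos: [0.5976, -0.0222, 0.025]
ee_rot: [0.674, 0.26, 0.645, -0.248]
force: [0.3, -0.5, 0.1]
grip_width: 0.0324
```

```bash
python3 look.py 28 .5971 -.0225 .0246 -42.8 320 205
```

```text
t 40.88 eef [ 0.5976 -0.0222  0.025 ] yawz -42.1 tilt [ 0.044  0.002 -0.999] j [-0.06  0.59  1.81  0.01  0.7   0.67] w 0.0324 F [ 0.3 -0.5  0.1]
 turn 0.7  shift now(mm) [ 0.3 -0.5 -0.2]  after turn [ 0.3 -0.5 -0.2]
```

View pics/ws28.png

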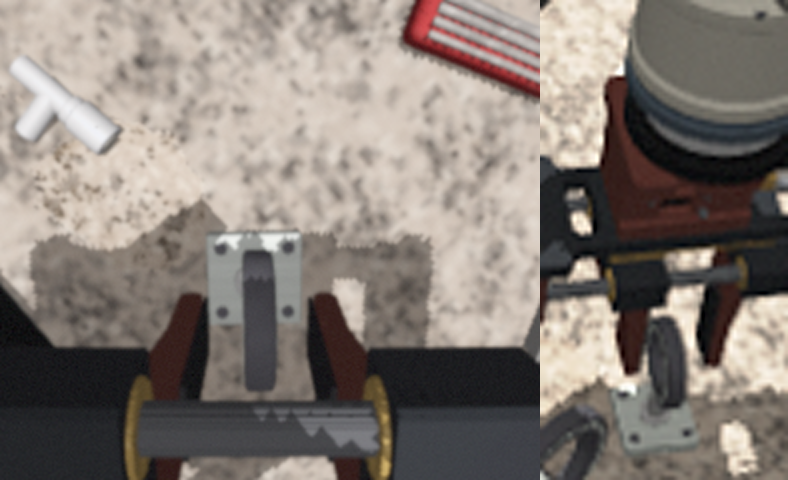

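Ring 48 is centred between the fingers at (259,320). Closing, then a short lift.

>>> arm_command --commands '[[[0, 0, 0], 0, 20], [[0, 0, 0], 0, 10], [[0, 0, 0], 0, 0], [[0, 0, 0], 0, 0], [[0, 0, 0], 0, 0]]'

```text
t: 41.6
eef_pos: [0.5987, -0.0223, 0.027]
ee_rot: [0.675, 0.26, 0.644, -0.247]
force: [-0.4, 0.5, -0.9]
grip_width: 0.0102
```

```bash
python3 look.py 29 .4944 .1107 .18 83.85 320 205
```

```text
t 41.6 eef [ 0.5987 -0.0223  0.027 ] yawz -42.1 tilt [ 0.047  0.001 -0.999] j [-0.06  0.58  1.81  0.01  0.7   0.67] w 0.0102 F [-0.4  0.5 -0.9]
 turn 54.0  shift now(mm) [-157.6   33.8 -161.3]  after turn [-157.6 -110.6 -122.1]
```

View pics/ws29.png

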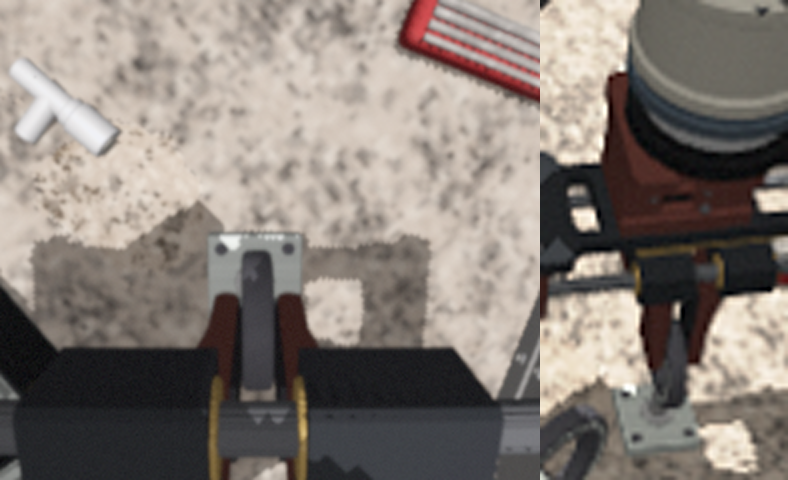

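>>> arm_command --commands '[[[-6, 0, 0], 0, 0], [[-18, 0, 0], 0, 0], [[-28, 0, 0], 0, 0], [[-30, 0, 0], 6, 0], [[-30, 0, 0], 9, 0], [[-22, 0, 0], 9, 0], [[-8, 0, 0], 9, 0], [[0, 0, 0], 9, 0], [[0, 0, 0], 8, 0], [[0, -8, -9], 3, 0], [[0, -17, -20], 0, 0], [[0, -22, -25], 0, 0], [[0, -22, -25], 0, 0], [[0, -18, -20], 0, 0], [[0, -10, -11], 0, 0], [[0, -4, -4], 0, 0], [[0, 0, 0], 0, 0]]'

```text
t: 43.82
eef_pos: [0.5045, 0.1051, 0.1881]
ee_rot: [0.483, 0.547, 0.453, -0.512]
force: [-0.1, 0.1, -2.0]
grip_width: 0.01
```

```bash
python3 look.py 30 .4944 .1107 .13 83.85 240 205
```

```text
t 43.83 eef [0.5045 0.1051 0.1881] yawz -97.0 tilt [ 0.065  0.001 -0.998] j [ 0.19  0.23  1.91 -0.01  0.94  1.89] w 0.01 F [-0.1  0.1 -2. ]
 turn -0.8  shift now(mm) [ 57.3 -14.4  -3.8]  after turn [ 57.3 -14.4  -4. ]
```

View pics/ws30.png

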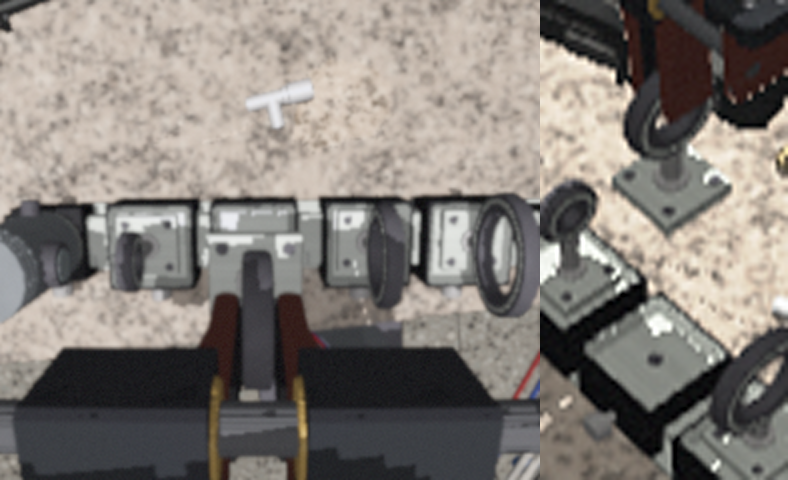

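```bash
python3 - <<'E'
from ft import run
from h import *
run('30',[(210.5,233.5),(302,233.5)],.027,[(473,206)])
im=cam('w30.png'); f=lambda c:(np.array(c,float)+.5)/2-.5+[130,60]
p=atz(im,f([(211.5,199),(302,199)]),.048); print(p, p.mean(0)-.029*np.array([.994,-.107,0]))
a=cv2.imread('pics/w30.png')[120:220,190:400]; cv2.imwrite('pics/w30d.png',cv2.resize(a,None,fx=3.8,fy=3.8,interpolation=cv2.INTER_CUBIC))
E
```

```text
foot corners tool [[ 18.2972  16.7079 -19.4873]
 [ 17.9492  16.7801  18.8671]]
centre tool y,z [-3.256  -0.3101]
holes world [[ 0.5005 -0.0377  0.04  ]]
foot c world [0.5025 0.1058 0.1697]
[[0.5266 0.1334 0.048 ]
 [0.5196 0.0754 0.048 ]] [0.4943 0.1075 0.048 ]
```

View pics/w30d.png

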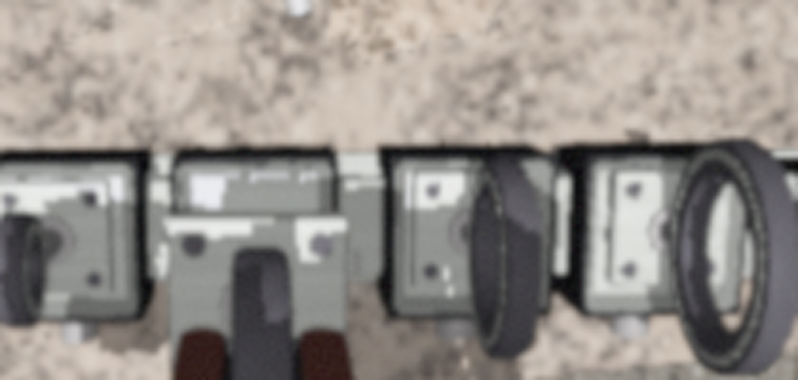

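```bash
python3 - <<'E'
from h import *
plan(.496,.1086,.085,83.85)
E
```

```text
t 43.92 eef [0.5047 0.1047 0.1879] yawz -97.0 tilt [ 0.065  0.001 -0.998] j [ 0.19  0.23  1.91 -0.01  0.94  1.89] w 0.0096 F [-0.3  0.5 -1.6]
 turn -0.9  shift now(mm) [102.1 -15.8  -1.8]  after turn [102.1 -15.7  -2.1]
```

>>> arm_command --commands '[[[8, -3, -0.5], -0.8, 0], [[18, -4, -0.5], 0, 0], [[24, -4, -0.5], 0, 0], [[22, -3, 0], 0, 0], [[16, -1, 0], 0, 0], [[8, 0, 0], 0, 0], [[3, 0, 0], 0, 0], [[0, 0, 0], 0, 0]]'

```text
t: 44.92
eef_pos: [0.497, 0.1052, 0.0824]
ee_rot: [0.487, 0.543, 0.457, -0.51]
force: [0.4, -1.3, -0.7]
grip_width: 0.0103
```

```bash
python3 look.py 31 .496 .1086 .067 83.85 240 225
```

```text
t 44.92 eef [0.497  0.1052 0.0824] yawz -96.3 tilt [ 0.064  0.    -0.998] j [ 0.19  0.38  2.   -0.02  0.69  1.89] w 0.0103 F [ 0.4 -1.3 -0.7]
 turn -0.1  shift now(mm) [15.3 -2.4 -3.1]  after turn [15.3 -2.4 -3.1]
```

View pics/ws31.png

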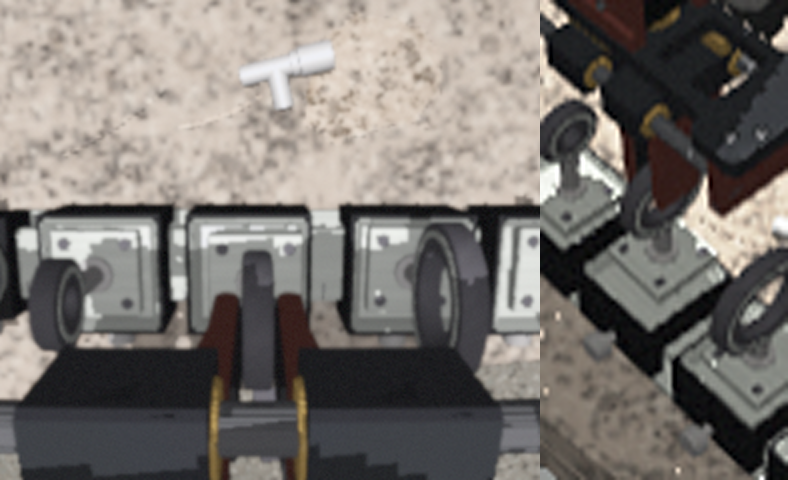

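```bash
python3 - <<'E'
from h import *
a=cv2.imread('pics/w31.png')[155:235,215:295]; cv2.imwrite('pics/w31d.png',cv2.resize(a,None,fx=7,fy=7,interpolation=cv2.INTER_CUBIC))
a=cv2.imread('pics/s31.png')[215:275,215:285]; cv2.imwrite('pics/s31d.png',cv2.resize(a,None,fx=8,fy=8,interpolation=cv2.INTER_CUBIC))
E
```

```text
(no output)
```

View pics/w31d.png

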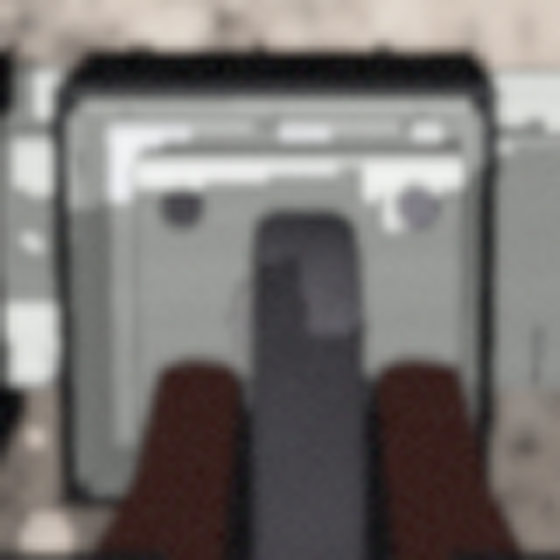

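View pics/s31d.png

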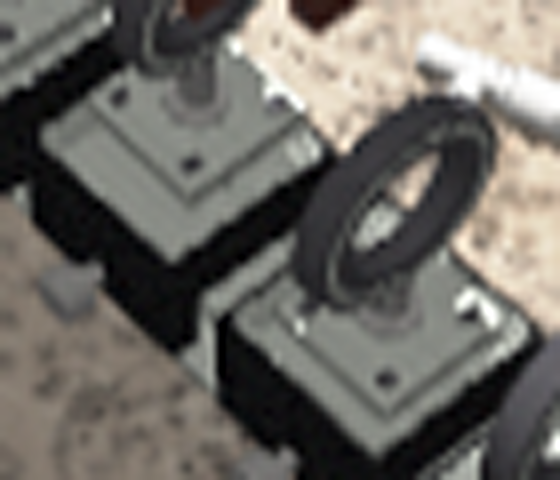

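```bash
python3 - <<'E'
from h import *
np.set_printoptions(precision=4,suppress=True)
s=cam('s31.png'); g=lambda c:fr(c,215,215,8)
u=np.array([.107,.994,0]);v=np.array([.994,-.107,0])
for z in(.0654,.060,.05):
    p=atz(s,g([(190,205),(95,85)]),z); # bottom corner in img = (-x,-y) corner ; left = (-x,+y)
    print(z,p, 'centre from bottom',p[0]+.02*(u+v),'len',np.linalg.norm(p[1]-p[0]))
p=atz(s,g([(388,410)]),.05); print('60 seated centre',p[0]+.02*(u+v),'seat3 .486 .0367')
p=atz(s,g([(180,260),(42,140),(378,455)]),.048); print('rim corners: seat2',p[0]+.029*(u+v),p[1]+.029*(v-u),'seat3',p[2]+.029*(u+v))
from ft import run
w=cam('w31.png'); f=lambda c:fr(c,215,155,7)
e=np.array([.497,.1052,.0824])
p=atz(w,f([(135,155),(468,155)]),.0654); print('wrist foot front',p,p.mean(0)-.02*v)
p=atz(w,f([(62,92),(492,92)]),.048); print('wrist rim',p,p.mean(0)-.029*v)
E
```

```text
0.0654 [[0.4719 0.0865 0.0654]
 [0.4832 0.1297 0.0654]] centre from bottom [0.4939 0.1042 0.0654] len 0.04465326484871021
0.06 [[0.4747 0.0892 0.06  ]
 [0.4861 0.1328 0.06  ]] centre from bottom [0.4967 0.107  0.06  ] len 0.04502723305034259
0.05 [[0.48   0.0943 0.05  ]
 [0.4915 0.1385 0.05  ]] centre from bottom [0.502 0.112 0.05 ] len 0.0457197667570692
60 seated centre [0.4893 0.0359 0.05  ] seat3 .486 .0367
rim corners: seat2 [0.4989 0.1114 0.048 ] [0.4964 0.1054 0.048 ] seat3 [0.4892 0.0383 0.048 ]
wrist foot front [[0.5168 0.1238 0.0654]
 [0.5125 0.0841 0.0654]] [0.4948 0.1061 0.0654]
wrist rim [[0.5231 0.1342 0.048 ]
 [0.5171 0.0793 0.048 ]] [0.4913 0.1098 0.048 ]
```

>>> arm_command --commands '[[[0, 0, -1.5], 0, 0], [[0, -0.5, -1.5], 0, 0], [[1, 0, -0.7], 0, 0], [[0, 0, 0], 0, 0]]'

```text
t: 45.52
eef_pos: [0.4982, 0.1097, 0.083]
ee_rot: [0.487, 0.544, 0.456, -0.508]
force: [-0.1, -0.5, -1.4]
grip_width: 0.01
```

```bash
python3 look.py 32 .496 .1086 .067 83.85 240 225
python3 - <<'E'
from h import *
a=cv2.imread('pics/w32.png')[155:235,215:295]; a=cv2.resize(a,None,fx=5,fy=5,interpolation=cv2.INTER_CUBIC)
b=cv2.imread('pics/s32.png')[215:275,215:285]; b=cv2.resize(b,None,fx=5.5,fy=400/60,interpolation=cv2.INTER_CUBIC)
snap('top','t32.png'); cv2.imwrite('pics/ws32d.png',np.hstack([a,b]))
E
```

```text
t 45.52 eef [0.4982 0.1097 0.083 ] yawz -96.2 tilt [ 0.067  0.001 -0.998] j [ 0.2   0.38  2.   -0.02  0.69  1.9 ] w 0.01 F [-0.1 -0.5 -1.4]
 turn -0.1  shift now(mm) [15.8 -3.1  1.4]  after turn [15.8 -3.1  1.4]
```

View pics/ws32d.png

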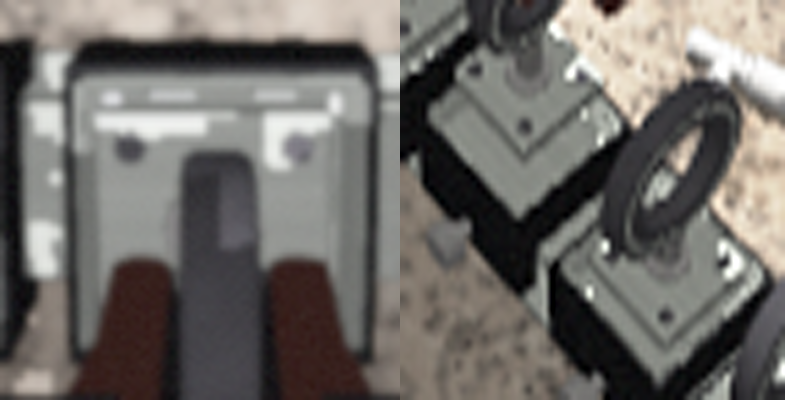

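View pics/t32.png

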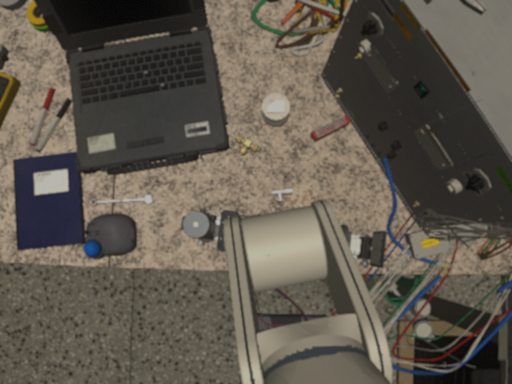

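```bash
cat > cand.py <<'E'
from h import *
import sys
def go(n,cands,out):
    u=np.array([.107,.994,0]);v=np.array([.994,-.107,0]); L=[]
    for f,b,k in((f'w{n}.png',(205,150,305,250),4),(f's{n}.png',(205,205,305,305),4)):
        im=cam(f);a=cv2.imread('pics/'+f);x0,y0,x1,y1=b;c=cv2.resize(a[y0:y1,x0:x1],None,fx=k,fy=k,interpolation=cv2.INTER_CUBIC)
        def pl(cx,cy,z,h,col):
            X=[np.array([cx,cy,z])+h*(i*u+j*v) for i,j in((1,1),(1,-1),(-1,-1),(-1,1))]
            q=((proj(im,X)-[x0,y0]+.5)*k).astype(int);cv2.polylines(c,[q.reshape(-1,1,2)],True,col,1)
        pl(.4944,.1107,.048,.029,(0,255,0)); pl(.486,.0367,.048,.029,(0,255,0)); pl(.486,.0367,.05,.02,(255,255,0))
        for cc in cands: pl(*cc[:3],.02,cc[3])
        L.append(c)
    cv2.imwrite('pics/'+out,np.hstack(L))
E
python3 - <<'E'
from cand import go
go(32,[(.4965,.1095,.066,(0,0,255))],'c32.png')
E
```

```text
(no output)
```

View pics/c32.png

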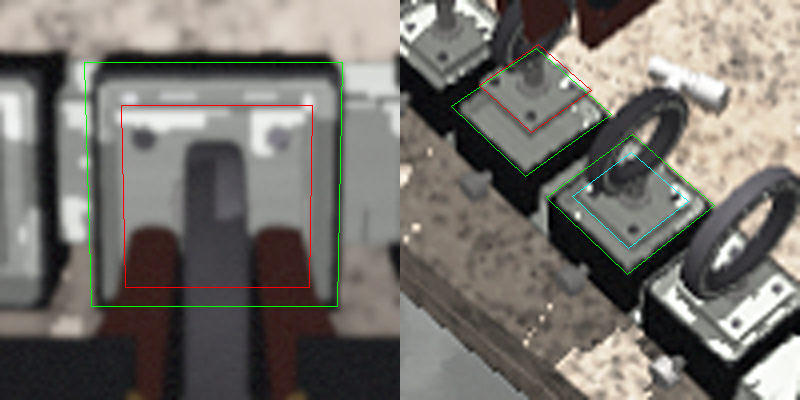

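>>> arm_command --commands '[[[3, -1, 0.2], 0, 0], [[5, -1, 0.2], 0, 0], [[4, -0.5, 0], 0, 0], [[2, 0, 0], 0, 0], [[0, 0, 0], 0, 0]]'

```text
t: 46.3
eef_pos: [0.4963, 0.1093, 0.0676]
ee_rot: [0.487, 0.544, 0.456, -0.509]
force: [0.2, 0.9, 0.0]
grip_width: 0.0097
```

```bash
python3 look.py 33 .496 .110 .067 83.85 240 225
python3 - <<'E'
from cand import go
go(33,[(.4944,.1107,.050,(0,0,255))],'c33.png')
E
```

```text
t 46.3 eef [0.4963 0.1093 0.0676] yawz -96.3 tilt [ 0.066  0.001 -0.998] j [ 0.2   0.41  2.01 -0.02  0.65  1.9 ] w 0.0097 F [0.2 0.9 0. ]
 turn -0.1  shift now(mm) [ 0.6 -0.4 -0.6]  after turn [ 0.6 -0.4 -0.6]
```

View pics/c33.png

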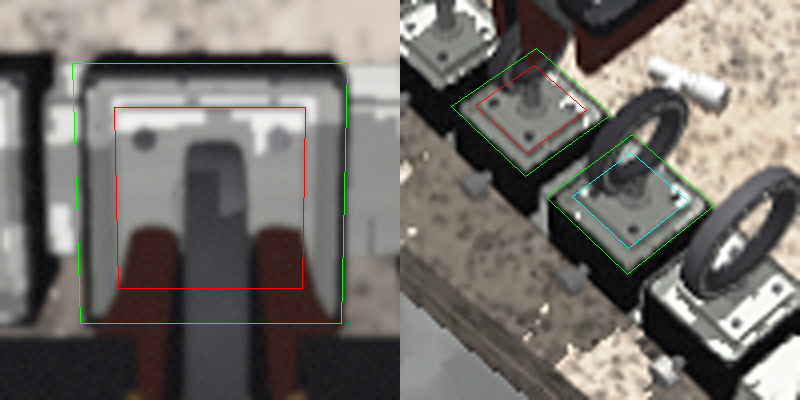

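View pics/ws33.png

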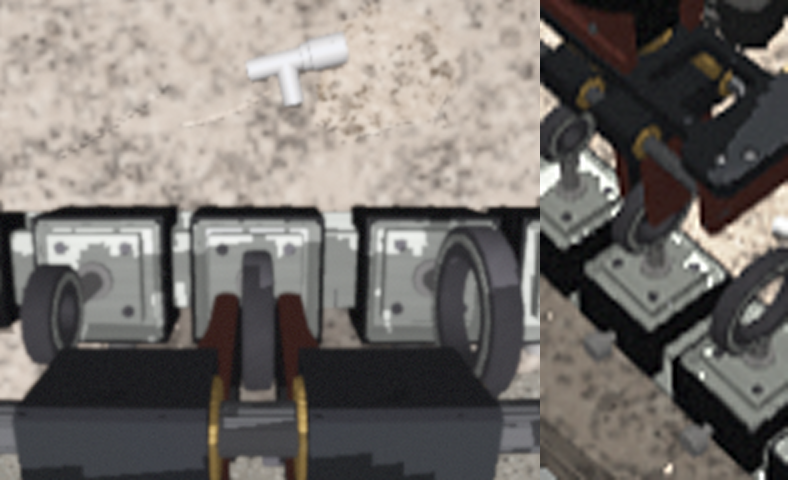

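Ring 48's foot is in the seat. It matches the model in the scene view, and the load has come off the wrist (about 0 N). A 1 mm press, then release and withdraw.

>>> arm_command --commands '[[[1.5, 0, 0], 0, 0], [[0, 0, 0], 0, 0], [[0, 0, 0], 0, 13], [[0, 0, 0], 0, 18], [[0, 0, 0], 0, 26], [[0, 0, 0], 0, 30], [[0, 0, 0], 0, 30]]'

```text
t: 47.28
eef_pos: [0.4978, 0.1098, 0.0674]
ee_rot: [0.487, 0.545, 0.456, -0.508]
force: [0.5, -0.1, 0.1]
grip_width: 0.0298
```

```bash
python3 look.py 34 .496 .110 .067 83.85 240 225
```

```text
t 47.27 eef [0.4978 0.1098 0.0674] yawz -96.3 tilt [ 0.069  0.002 -0.998] j [ 0.2   0.41  2.01 -0.02  0.65  1.9 ] w 0.0298 F [ 0.5 -0.1  0.1]
 turn -0.1  shift now(mm) [ 0.3 -1.8 -0. ]  after turn [ 0.3 -1.8 -0.1]
```

View pics/ws34.png

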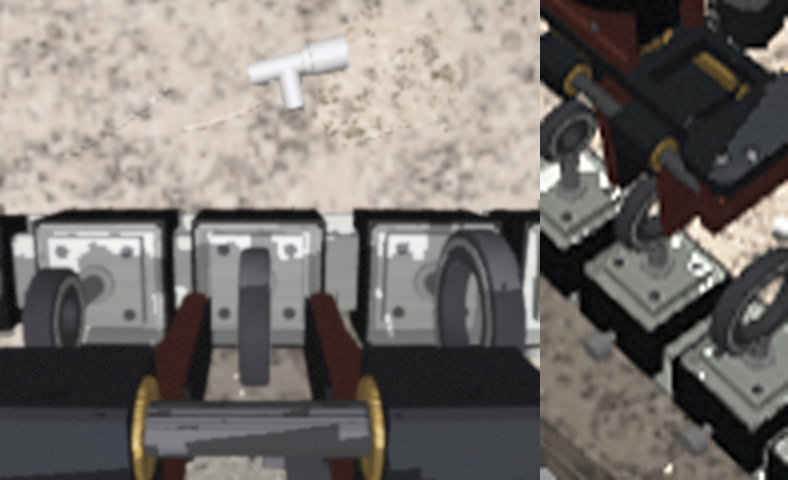

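>>> arm_command --commands '[[[-6, 0, 0], 0, 30], [[-16, 0, 0], 0, 30], [[-26, 0, 0], 0, 30], [[-30, 0, 0], 0, 30], [[-30, 0, 0], 0, 30], [[-20, 0, 0], 0, 30], [[-10, 20, -20], 0, 30], [[0, 30, -40], 0, 30], [[0, 30, -45], 0, 30], [[0, 30, -45], 0, 30], [[0, 20, -45], 0, 30], [[0, 10, -40], 0, 30], [[0, 0, -20], 0, 30], [[0, 0, 0], 0, 30]]'

```text
t: 49.12
eef_pos: [0.6588, 0.354, 0.2399]
ee_rot: [0.489, 0.549, 0.453, -0.504]
force: [-0.4, 0.5, 0.4]
grip_width: 0.03
```

```bash
python3 - <<'E'
from h import *
plan(.6,.3,.2,83.85)
im=snap('scene','s35.png'); tm=snap('top','t35.png')
a=cv2.imread('pics/s35.png')[160:320,180:345]; a=cv2.resize(a,None,fx=3.6,fy=3.6,interpolation=cv2.INTER_CUBIC)
b=cv2.imread('pics/t35.png')[195:275,180:390]; b=cv2.resize(b,None,fx=3.8,fy=3.8,interpolation=cv2.INTER_CUBIC)
cv2.imwrite('pics/s35b.png',a);cv2.imwrite('pics/t35b.png',b)
E
```

```text
t 49.12 eef [0.6588 0.354  0.2399] yawz -96.4 tilt [ 0.081  0.005 -0.997] j [ 0.49  0.52  1.34 -0.04  1.2   2.19] w 0.03 F [-0.4  0.5  0.4]
 turn -0.2  shift now(mm) [ 34.8 -55.4  60.7]  after turn [ 34.8 -55.7  60.5]
```

View pics/s35b.png

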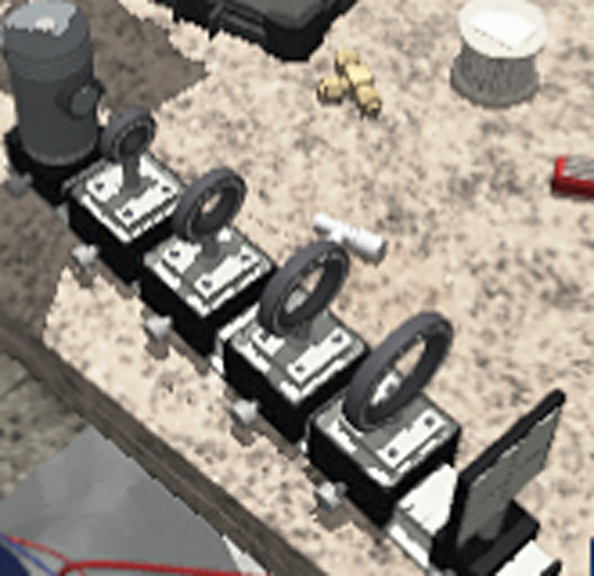

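View pics/t35b.png

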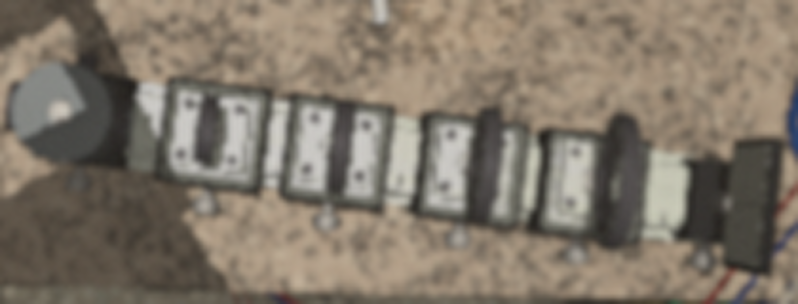

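```bash
python3 - <<'E'
from h import *
S4={1:(.5014,.179),2:(.4944,.1107),3:(.486,.0367),4:(.4788,-.0306)}; rr={1:.018,2:.024,3:.030,4:.036}
u=np.array([.107,.994,0]);v=np.array([.994,-.107,0]); th=np.linspace(0,2*np.pi,60)
for f,b,k,o in(('s35.png',(190,175,320,310),5.2,'s35o.png'),('t35.png',(215,205,365,270),5.2,'t35o.png')):
    im=cam(f);x0,y0,x1,y1=b;c=cv2.resize(cv2.imread('pics/'+f)[y0:y1,x0:x1],None,fx=k,fy=k,interpolation=cv2.INTER_CUBIC)
    def pl(X,col):
        q=((proj(im,X)-[x0,y0]+.5)*k).astype(int);cv2.polylines(c,[q.reshape(-1,1,2)],True,col,1)
    for n,p in S4.items():
        p=np.r_[p,0]
        pl([p+[0,0,.05]+.02*(i*u+j*v) for i,j in((1,1),(1,-1),(-1,-1),(-1,1))],(0,0,255))
        for s in(-.005,.005): pl([p+s*u+rr[n]*np.cos(t)*v+[0,0,.095+rr[n]*np.sin(t)] for t in th],(0,0,255))
    cv2.imwrite('pics/'+o,c)
E
```

```text
(no output)
```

View pics/s35o.png

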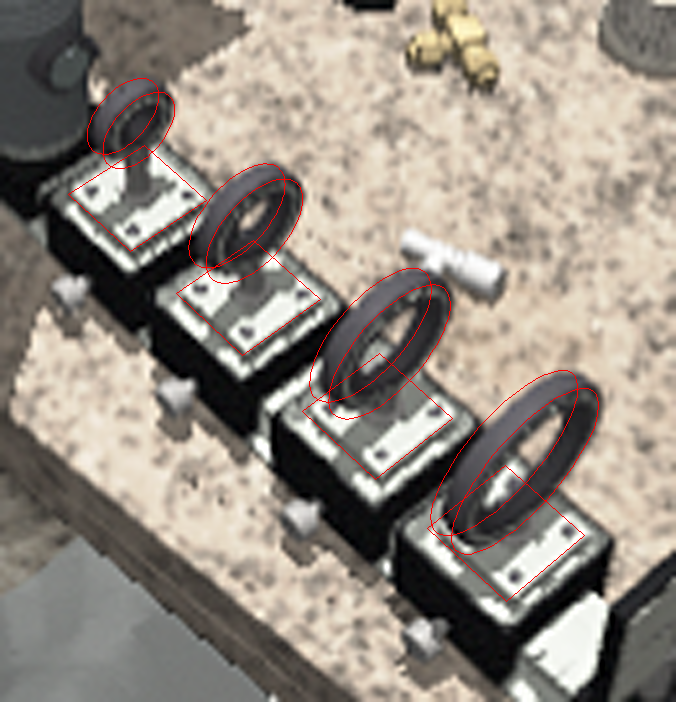

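View pics/t35o.png

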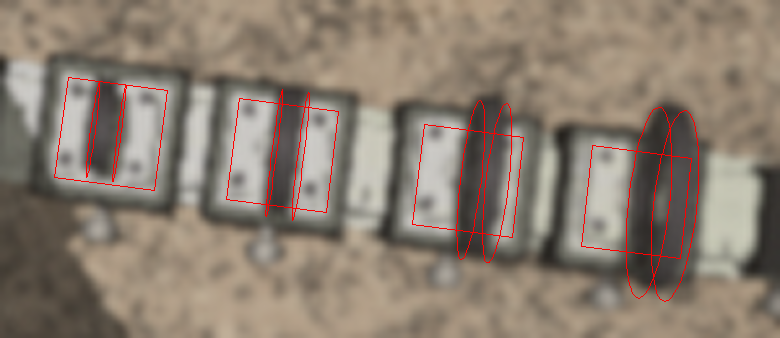

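```bash
python3 - <<'E'
from h import *
L=[cv2.resize(cv2.imread('pics/w34.png')[160:245,x:x+85],None,fx=4.6,fy=4.6,interpolation=cv2.INTER_CUBIC) for x in(140,305)]
cv2.imwrite('pics/z1.png',np.hstack(L))
a=cv2.imread('pics/s35.png'); cv2.imwrite('pics/z2.png',cv2.resize(a[225:300,240:320],None,fx=9,fy=9/1.15,interpolation=cv2.INTER_CUBIC))
E
```

```text
(no output)
```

View pics/z1.png

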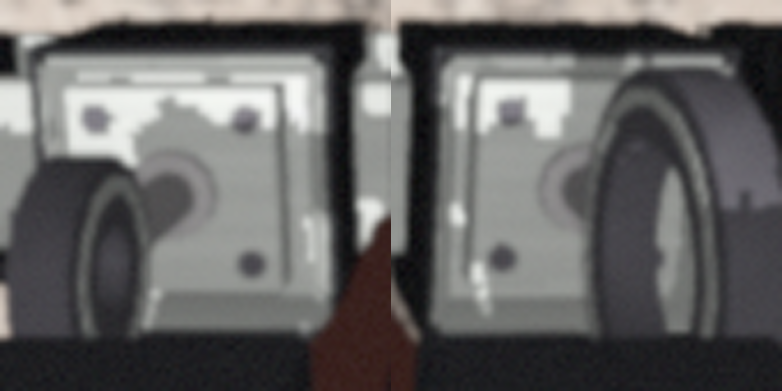

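View pics/z2.png

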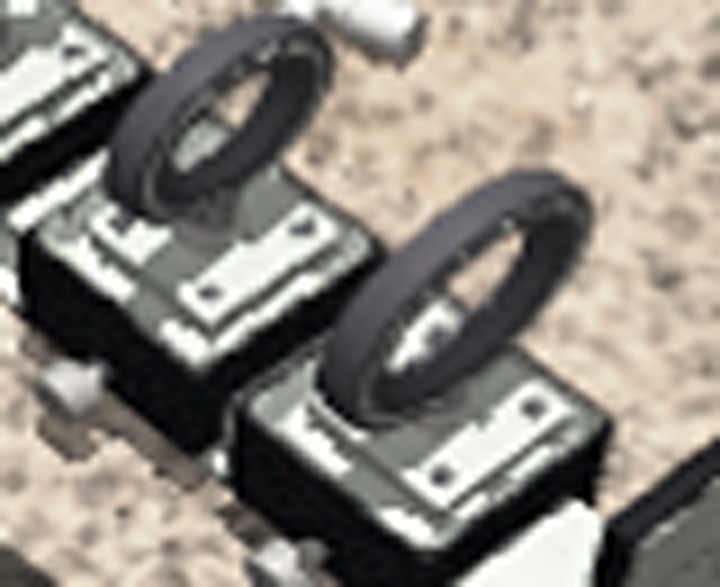

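All the feet sit square and level inside the seat walls, and the robot is clear of everything. Handing in.

```bash
python3 - <<'E'
from h import *
print(monitor.sense()['t'], job.hand_in())
E
```

```text
the job is handed in; nothing more can be done
49.225 None
```

All four stops are in the rail, and I handed the job in at t ≈ 49 s of the 96 s allowed. From the lamp house to the screen they are ring_36 in seat 1, ring_48 in seat 2, ring_60 in seat 3 and ring_72 in seat 4. Each stands upright with its opening facing along the rail, and nothing was knocked over.

**Last checks:** With the gripper clear, I overlaid the fully seated model on the scene and top pictures, and all four feet and rings matched within about 2 mm. Enlarged views (wrist for seats 1 and 3, scene for seats 3 and 4) showed the feet square and level inside the seat walls. That fit is judged from pictures only; I had no direct measure of each foot touching its seat floor. The wrist force readings I saw stayed under about 3 N.

**What disagreed along the way:**
- **Fingertip position:** the shut fingertips looked about 33 mm behind the reported TCP. My first two tries on ring_36 closed on nothing just above the ring, without disturbing it. After that I grasped about 30 mm lower.
- **Tool tilt:** the tool slowly leaned over during the job, reaching about 0.08 rad by the end. The stops still settled upright when released.
- **Camera agreement:** the wrist camera differed from the fixed cameras by 1–4 mm. I centred each stop over its seat by eye before lowering it.

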